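# Load the inspection turntable

### The job

Switch the inspection turntable off by turning its speed knob fully anticlockwise to the end stop. Then stack the three white discs from the sloped rack flat on its round plate, largest at the bottom, then the middle one, the smallest on top, each centred on the plate's axis to within 5 mm. Lower each disc gently until you feel it rest before letting go (the plate's height is set differently every time), and leave the bottle, chain piece and screwdriver where they are.

Things in the scene. Friction and masses are not known exactly. Their poses are not given: they have to be found in the camera images.
- turntable: fixed grey housing, 200 mm (x) by 340 mm (y) by 40 mm high, carrying a round steel plate (150 mm in diameter, 10 mm thick) on its +y half and a sloped console with the speed knob on its -y half (the console's upper edge is about 100 mm above the table). Origin: centre of its underside; z up; its front (-x) faces the robot
- plate_axis (a point): point on the vertical axis of the round plate, at the top of the housing, 40 mm above the table. The plate stands on a lifting column: its flat top is 16 to 51 mm above this point, a height that is not measured and must be felt or seen; the column is clamped and does not yield
- speed_knob (a joint): angle of the speed knob in rad: 0 at the anticlockwise end stop (off), growing as it turns clockwise seen from in front of the sloped console face; it stays where it is left. The knob starts at 0.7 to 1.3
- speed_knob_grip (a point): on the knob's axis, at the height to grip its bar. The bar is 42 mm long, 14 mm wide and stands 30 mm above the knob's 44 mm wide round flange; this point is 7 mm under the bar's top and 37 mm out from the console face. Site axes turn with the knob: z is the knob's axis, out of the console face and leaning 29 degrees from vertical towards the turntable's front (-x); x runs along the grip bar
- rack: fixed rack: a flat bed lined with black rubber (the discs do not slide on it), 360 mm wide (y) and 130 mm along the slope, rising at 26 degrees away from the robot (+x of the rack), with a 6 mm lip along its low edge. The bed's middle is 95 mm above the table, right above the origin; the discs lie on it side by side, about 112 mm apart. Origin: on the table under the bed's middle; z up
- disc_large: white plastic disc, 68 mm in diameter and 20 mm thick, starting face up on the sloped rack, in any of the three places. Origin: centre of its underside; z is its axis, out of its upper face (so on the rack it leans 26 degrees from vertical, towards the robot)
- disc_medium: white plastic disc, 54 mm in diameter and 16 mm thick, starting face up on the sloped rack, in any of the three places. Origin: centre of its underside; z is its axis, out of its upper face (so on the rack it leans 26 degrees from vertical, towards the robot)
- disc_small: white plastic disc, 40 mm in diameter and 14 mm thick, starting face up on the sloped rack, in any of the three places. Origin: centre of its underside; z is its axis, out of its upper face (so on the rack it leans 26 degrees from vertical, towards the robot)
- spray_bottle: bystander: bottle, 56 mm in diameter, 160 mm high, standing beyond the work. Origin: centre of its underside
- chain_piece: bystander: white plastic piece of conveyor chain of four links, 138 mm (x) by 34 mm by 14 mm, lying between robot and work. Origin: centre of its underside
- screwdriver: bystander: screwdriver 200 mm long lying along its x axis beyond the turntable. Origin: under its middle
Not all that is in view belongs to the job. Leave any brown or orange look-alike of the disc_medium alone.

How it is judged:
By the outcome, as a careful person would: the job done as asked, in the order asked, and still so for the second after the job is handed in, with the robot touching nothing.
It also fails if it takes over 72 s, if anything falls off the work surface, if the arm or the gripper's body presses on something with over 40 N, if the wrist force passes 120 N, or if a joint passes its speed limit or range.

### The arm

A 6-joint arm with a two-finger parallel gripper is mounted at the origin on the work surface. World frame = base frame: x ahead of the robot, y to its left, z up, the work surface at z = 0. Lengths are in m, angles in rad, forces in N, time in s.
With the tool pointing down it reaches from about 0.35 to 0.775 m from the base axis. Payload 7.3 kg.
Tool frame: the origin (TCP) lies between the finger pads; the fingertips stand 25 mm ahead of it and the grasp point (between the pads) lies 6 mm ahead of it; y points along the fingers, z is the direction in which the jaws open and shut, and the axes are right-handed (so a half turn about y gives the same grasp; the last joint's range is limited). The gripper opens to 92 mm and grips with 3 to 60 N. Pads are 19 mm wide; open, the fingers measure 130 mm over their backs; the gripper's body (75 mm by 190 mm) begins 47 mm behind the grasp point.
Start: joints at [1.131, 0.342, 1.524, -0, 1.275, -0.146], TCP at [0.152, 0.503, 0.252] pointing down, gripper open.
Joint ranges: [-2.53, 2.53], [-0.77, 2.02], [0.04, 2.7], [-1, 4.14], [0.28, 2.66], [-3.11, 3.11]. Speed limits (rad/s): [2.57, 2.57, 3.14, 3.14, 3.14, 3.14].

### API

Orientations are given as [roll, pitch, yaw] about the fixed x, y, z axes, in that order (R = Rz(yaw) Ry(pitch) Rx(roll)).
In Python, from cell import sensors, read_camera, hand_in gives the robot as it stands. The module is installed in compiled form; this text tells all that it offers.
- The arm moves only by the tool send_rows, never from a script. Its argument "motion" is a list that holds one entry, the list of rows, each a list of 4 numbers: the shift along the tool's x, y, z in m, then the turn about the tool's y in degrees. In form: [[[tx, ty, tz, twist], ...]]. A call has 1 to 8 rows; each row is the pose to reach, as a shift and turn from the pose measured when the call began, along the tool's axes at that moment; what a row does not reach only later rows make up. A row lasts 1/10 s, in which the tool goes at most 50 mm and 8.59 degrees, less where a joint would pass 70% of its speed; a pose out of reach is approached as far as the arm can. A call with a gripper value outside its range is refused whole. "gripper" is the opening, from 0 (shut) to 1 (fully open), set as the call begins (left out, the last holds). The fingers move at their own pace and stop on an object; "grip_force" is the grip in N (left out, the last holds). Time passes only in rows, so rows that repeat a pose let the fingers close. It gives the time, the measured TCP pose, the force and the opening at its end, in the units of the state.
- sensors.observe(): the state, without advancing time (a new reading comes with each control period).
- read_camera(name): name is "side" or "top"; returns a dict with "frame" (480x640x3 uint8, red, green, blue), "fx", "fy", "cx", "cy" (pixels), "distortion" ([k1, k2, p1, p2, k3] as OpenCV has them; the pictures are not rectified), "extrinsics" (4x4, takes a point from world to camera coordinates). Camera axes: x right, y up, looking along -z (the intrinsics and any distortion apply to the point x, -y, -z); pixel columns grow to the right and rows downward; lengths in m; the calibration is good to about 2 mm. A picture is of the moment at which its call begins. There is no depth.
- hand_in(): hands the job in, once; it reports no verdict.
The state is a dict: "time": time; "qpos": joint angles; "qvel": joint speeds; "joint_efforts": joint torques, N m; "tool_pos": TCP position; "tool_rot": TCP orientation; "contact_force": force on the tool from outside, world axes, zero at the start; "torque": the same for the moment, N m; "opening": finger opening in m.
Only numpy, scipy, OpenCV 4.12 (cv2) and the standard library are available. Lean on these libraries where they do the work, as an engineer would, in place of code of your own. Each camera call takes 0.05 s, during which the arm holds its last target.

## Working session

There is one attempt and no reset: what is moved stays moved. The work goes in short steps, Python scripts to look and compute and a tool call to move; the robot and the scene stay as the last step left them, time stands still between calls to the robot, and variables do not carry over. Pictures are saved under pics/ and viewed, and the job is handed in when it is done.

Besides the shell and the picture viewer there is one more tool, called as name([rows], argument=value, ...), one row to a line, values as JSON. send_rows: Moves the arm, as the interface text tells. Its arguments: {"type":"object","properties":{"motion":{"type":"array"},"gripper":{"type":"number"},"grip_force":{"type":"number"}},"required":["motion"]}

```bash
mkdir -p pics; python3 - <<'E'
from cell import sensors, read_camera
import cv2,numpy as np
print(sensors.observe())
np.set_printoptions(precision=5,suppress=True)
for n in("side","top"):
    c=read_camera(n); cv2.imwrite(f"pics/{n}0.png",c["frame"][:,:,::-1])
    print(n,{k:c[k] for k in c if k!="frame"})
E
```

```text
{'time': 0.0, 'qpos': array([ 1.13097685e+00,  3.42739322e-01,  1.52500108e+00, -6.49500564e-06,
        1.27539532e+00, -1.45977313e-01]), 'qvel': array([ 0.00062497, -0.00143115, -0.00146095,  0.00076985,  0.00015371,
        0.00051204]), 'joint_efforts': array([-5.43943825e-04, -4.31248355e+01, -2.44217777e+01,  7.19388644e-02,
        5.59698092e-02, -1.19373485e-04]), 'tool_pos': array([0.15187037, 0.50217664, 0.25104188]), 'tool_rot': array([-1.57232389e+00,  2.18308791e-04, -2.93840437e-01]), 'contact_force': array([-0.11047853, -1.22094514,  0.35716356]), 'torque': array([-0.02681223,  0.03084355, -0.02074832]), 'opening': 0.09184581904939534}
side {'fx': 447.4232363421099, 'fy': 447.4232363421099, 'cx': 322.3756289202602, 'cy': 235.5789546282804, 'distortion': array([-0.02295,  0.     ,  0.     ,  0.     ,  0.     ]), 'extrinsics': array([[-0.85243, -0.52279, -0.0072 ,  0.50814],
       [ 0.35057, -0.58172,  0.73397, -0.26782],
       [-0.3879 ,  0.62313,  0.67915, -0.74843],
       [ 0.     ,  0.     ,  0.     ,  1.     ]])}
top {'fx': 523.1300437323953, 'fy': 523.1300437323953, 'cx': 321.67798377604686, 'cy': 239.33825254675278, 'distortion': array([-0.02874,  0.     ,  0.     ,  0.     ,  0.     ]), 'extrinsics': array([[-0.02528, -0.99925, -0.02936,  0.05161],
       [ 0.98227, -0.03028,  0.18501, -0.60428],
       [-0.18576, -0.02416,  0.9823 , -1.14722],
       [ 0.     ,  0.     ,  0.     ,  1.     ]])}
```

View pics/side0.png

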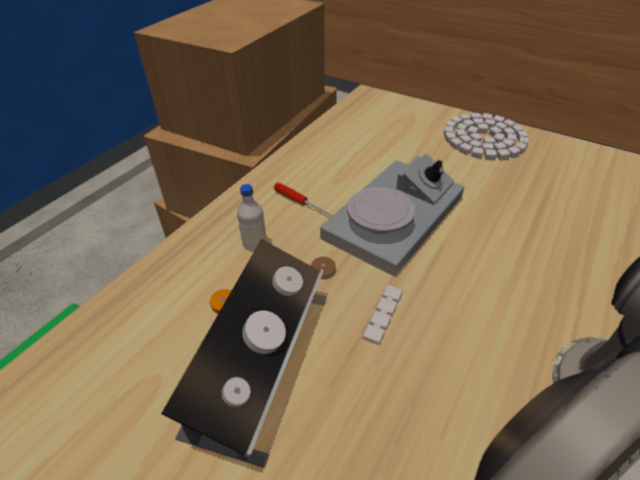

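View pics/top0.png

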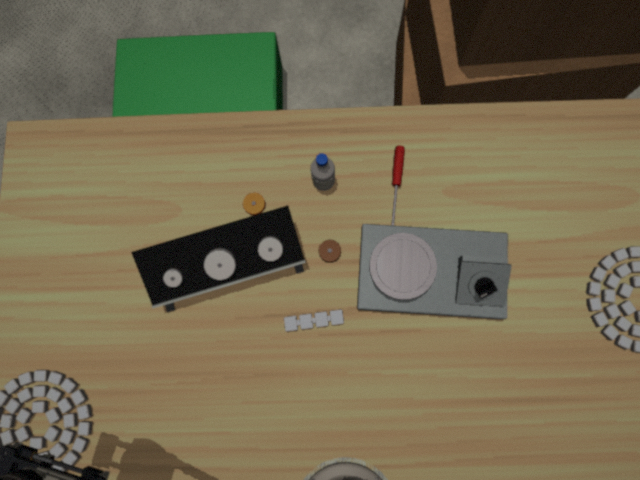

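Both views show the rack on the left with three white discs. In the top view small is at (173,278), large at (220,265) and medium at (270,249). The brown look-alike (330,250) and the orange one (254,204) lie off the rack. The plate is at about (403,267) and the knob at (485,287). I'll enlarge these next.

```bash
python3 - <<'E'
import cv2
a=cv2.imread("pics/top0.png");b=cv2.imread("pics/side0.png")
def crop(im,x,y,w,h,s,n): cv2.imwrite(n,cv2.resize(im[y:y+h,x:x+w],None,fx=s,fy=s,interpolation=cv2.INTER_CUBIC))
crop(a,130,200,180,120,4,"pics/t_rack.png")
crop(a,350,215,170,110,4.7,"pics/t_tt.png")
crop(b,315,145,160,130,4.6,"pics/s_tt.png")
crop(b,160,235,170,230,2.6,"pics/s_rack.png")
E
```

```text
(no output)
```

View pics/t_rack.png

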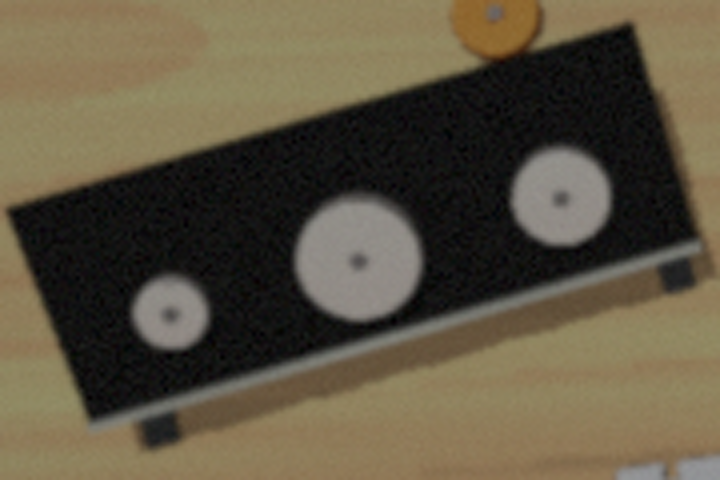

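View pics/t_tt.png

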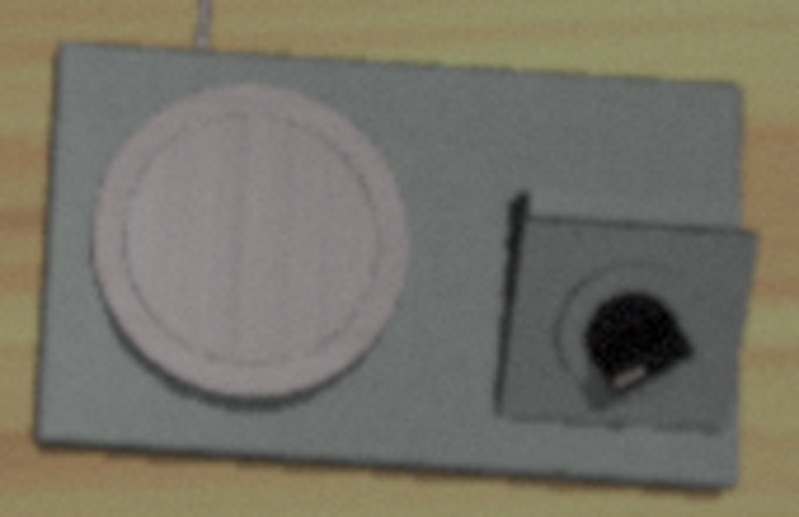

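View pics/s_tt.png

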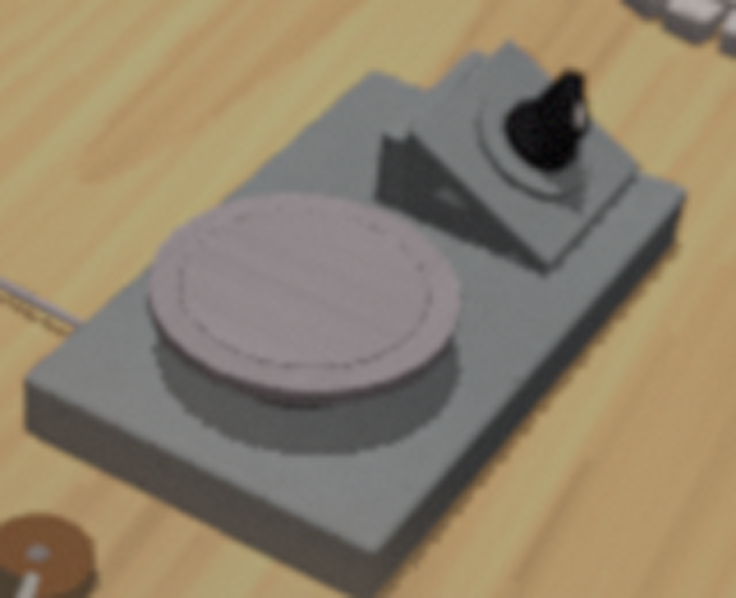

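View pics/s_rack.png

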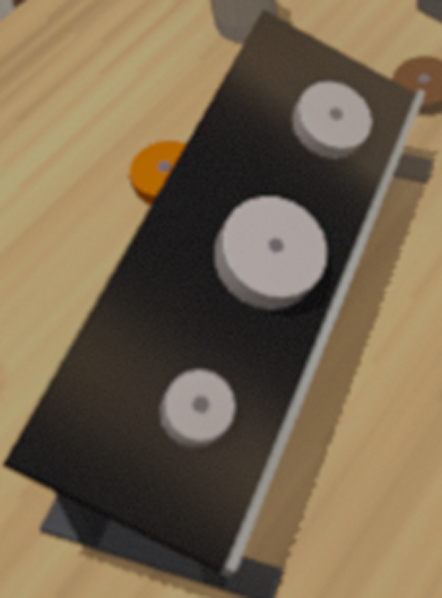

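```bash
cat > h.py <<'E'
import cv2,numpy as np
from scipy.optimize import least_squares
np.set_printoptions(precision=4,suppress=True)
D=np.diag([1,-1,-1.])
CAL={'side':(447.4232363421099,322.3756289202602,235.5789546282804,-0.02295,[[-0.85243,-0.52279,-0.0072,0.50814],[0.35057,-0.58172,0.73397,-0.26782],[-0.3879,0.62313,0.67915,-0.74843]]),
'top':(523.1300437323953,321.67798377604686,239.33825254675278,-0.02874,[[-0.02528,-0.99925,-0.02936,0.05161],[0.98227,-0.03028,0.18501,-0.60428],[-0.18576,-0.02416,0.9823,-1.14722]])}
def par(n):
    f,cx,cy,k,E=CAL[n];E=np.array(E);K=np.array([[f,0,cx],[0,f,cy],[0,0,1]]);R=D@E[:,:3];t=D@E[:,3]
    return K,np.array([k,0,0,0,0]),R,t
def proj(n,P):
    K,d,R,t=par(n);return cv2.projectPoints(np.atleast_2d(P).astype(float),cv2.Rodrigues(R)[0],t,K,d)[0].reshape(-1,2)
def ray(n,uv):
    K,d,R,t=par(n);p=cv2.undistortPoints(np.array([[uv]],float),K,d).ravel();return -R.T@t,R.T@np.array([p[0],p[1],1])
def onz(n,uv,z):
    o,v=ray(n,uv);return o+v*(z-o[2])/v[2]
def tri(ut,us):
    r=least_squares(lambda P:np.r_[(proj('top',P)-ut).ravel(),(proj('side',P)-us).ravel()],[.5,.2,.1]);return r.x,r.fun
def cr(x0,y0,s,u,v): return np.array([x0+(u+.5)/s-.5,y0+(v+.5)/s-.5])
E
python3 - <<'E'
from h import *
for n in CAL:
    K,d,R,t=par(n);print(n,-R.T@t)
T={'S':(171,315),'L':(358,262),'M':(561,199)};S={'M':(336,114),'L':(276,245),'S':(201,405)}
for k in'SLM': print(k,*tri(cr(130,200,4,*T[k]),cr(160,235,2.6,*S[k])))
tt=lambda u,v:cr(350,215,4.7,u,v); ss=lambda u,v:cr(315,145,4.6,u,v)
print('housing corners top z=.04')
for c in [(62,43),(742,85),(36,443),(733,487)]:print(onz('top',tt(*c),.04))
print('side corners');
for c in [(27,383),(376,72),(373,552),(685,195)]:print(onz('side',ss(*c),.04))
print('knob bar top',tri(tt(630,375),ss(578,115)))
E
```

```text
side [0.2367 0.5762 0.7085]
top [0.3818 0.0056 1.2402]
S [0.5187 0.3662 0.0974] [ 0.3234  0.5961 -0.4372 -0.099 ]
L [0.5443 0.2603 0.1048] [ 0.3089  0.5991 -0.4839 -0.1091]
M [0.5767 0.1483 0.1011] [ 0.308   0.6224 -0.5541 -0.1243]
housing corners top z=.04
[ 0.6429 -0.0622  0.04  ]
[ 0.6111 -0.3973  0.04  ]
[ 0.4453 -0.0418  0.04  ]
[ 0.4148 -0.3754  0.04  ]
side corners
[ 0.6355 -0.0567  0.04  ]
[ 0.6041 -0.3939  0.04  ]
[ 0.4437 -0.0401  0.04  ]
[ 0.4106 -0.3704  0.04  ]
knob bar top (array([ 0.4634, -0.3116,  0.1082]), array([ 0.1913,  0.6589, -0.7303, -0.1487]))
```

```bash
python3 - <<'E'
import cv2
a=cv2.imread("pics/top0.png");b=cv2.imread("pics/side0.png")
def crop(im,x,y,w,h,s,n,g=1.6): cv2.imwrite(n,cv2.convertScaleAbs(cv2.resize(im[y:y+h,x:x+w],None,fx=s,fy=s,interpolation=cv2.INTER_CUBIC),alpha=g,beta=10))
crop(a,450,250,70,60,10,"pics/t_k.png",2.5)
crop(b,395,150,70,60,10,"pics/s_k.png",2.5)
crop(b,340,180,80,60,10,"pics/s_p.png")
E
```

```text
(no output)
```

View pics/t_k.png

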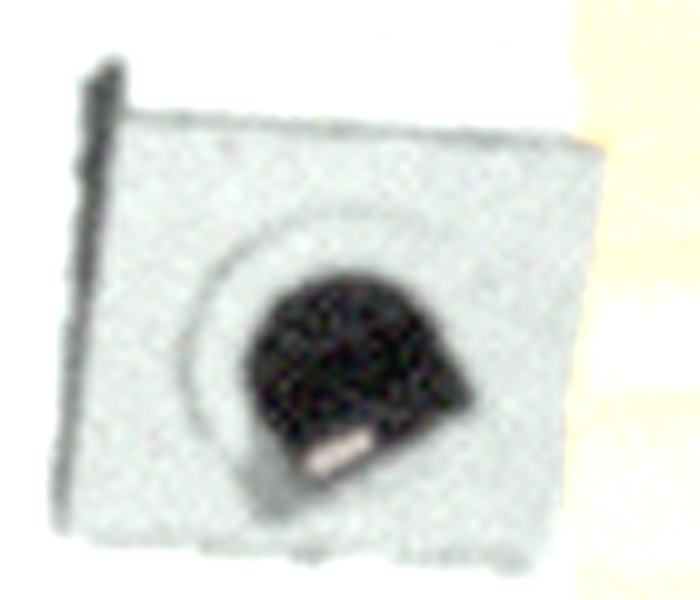

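View pics/s_k.png

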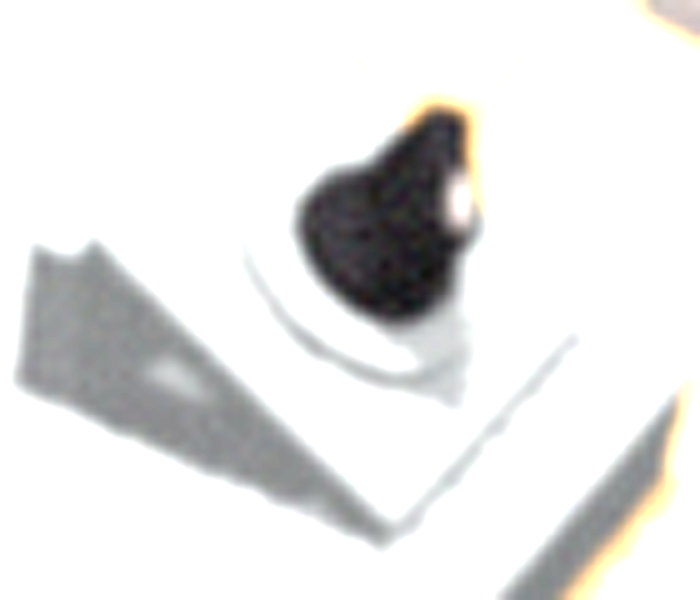

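View pics/s_p.png

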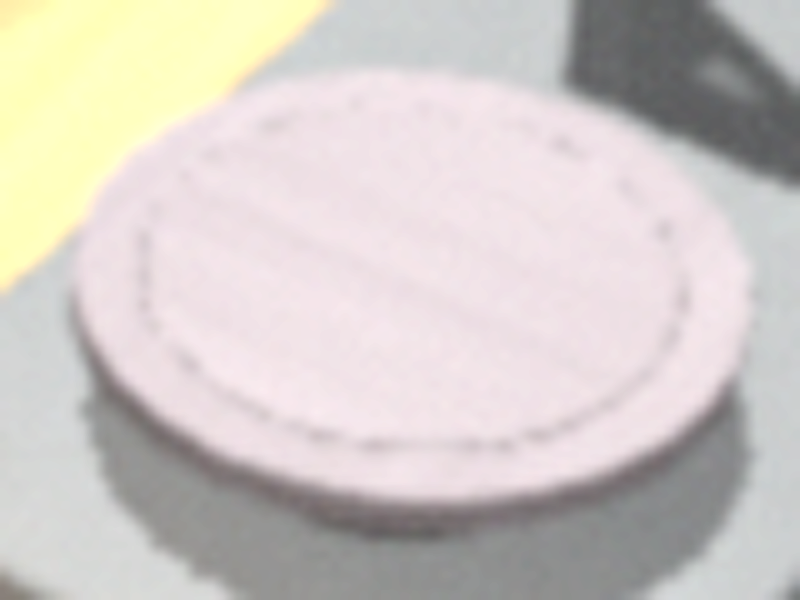

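```bash
python3 - <<'E'
from h import *
# circle centre approx from rim: fit ellipse rays -> fit (x,y,z,r) with point-to-circle by plane intersection
def fit(n,pts,r):
    def f(p):
        return [np.linalg.norm(onz(n,q,p[2])[:2]-p[:2])-r for q in pts]
    return f
tt=lambda u,v:cr(350,215,4.7,u,v); sp=lambda u,v:cr(340,180,10,u,v)
Tp=[tt(*q) for q in[(93,240),(408,240),(252,83),(250,396)]]
Sp=[sp(*q) for q in[(75,275),(750,285),(405,70),(405,500),(180,130),(640,130)]]
Si=[sp(*q) for q in[(142,270),(688,300),(420,447),(400,103)]]
ft=fit('top',Tp,.075);fs=fit('side',Sp,.075)
print(least_squares(lambda p:np.r_[ft(p),fs(p)],[.53,-.13,.08]))
for z in(.06,.07,.08,.09):
    a=least_squares(lambda p:np.array(ft([p[0],p[1],z]))*1,[.53,-.13]).x;b=least_squares(lambda p:fs([p[0],p[1],z]),[.53,-.13]).x
    rt=np.mean(ft([*a,z]));rs=np.mean(fs([*b,z]));print(z,a,b,rt,rs)
# rack edges
tr=lambda u,v:cr(130,200,4,u,v); sr=lambda u,v:cr(160,235,2.6,u,v)
for A,z in(((8,210),.1235),((632,25),.1235),((92,428),.0665),((698,243),.0665)):print('rt',onz('top',tr(*A),z))
for A,z in(((5,463),.1235),((265,12),.1235),((228,570),.0665),((418,95),.0665)):print('rs',onz('side',sr(*A),z))
print('bottle',onz('top',(323,185),.02),onz('side',(253,243),0.0))
E
```

```text
message: `ftol` termination condition is satisfied.
     success: True
      status: 2
         fun: [ 6.294e-04 -1.739e-03  2.607e-03 -2.970e-03 -9.321e-04
                1.411e-04  4.662e-04  5.848e-04 -3.990e-03  2.822e-03]
           x: [ 5.341e-01 -1.463e-01  8.063e-02]
        cost: 2.218696970680346e-05
         jac: [[-5.229e-02 -9.986e-01  5.873e-02]
               [ 6.485e-03  1.000e+00 -1.933e-01]
               ...
               [-9.601e-01  2.797e-01 -8.896e-01]
               [ 2.903e-01  9.569e-01 -1.088e+00]]
        grad: [ 3.249e-09  1.035e-08 -1.036e-08]
  optimality: 1.0357670822208013e-08
 active_mask: [ 0.000e+00  0.000e+00  0.000e+00]
        nfev: 5
        njev: 5
0.06 [ 0.5397 -0.1479] [ 0.5425 -0.1716] 0.00095152660599096 0.0021644467601347936
0.07 [ 0.5384 -0.1466] [ 0.5375 -0.1597] 0.00030807455619252105 0.0010878049638984079
0.08 [ 0.537  -0.1453] [ 0.5325 -0.1477] -0.00033537533206001724 1.622290568376733e-05
0.09 [ 0.5357 -0.144 ] [ 0.5275 -0.1357] -0.0009788228678393705 -0.001049802055877437
rt [0.5773 0.451  0.1235]
rt [0.6703 0.1062 0.1235]
rt [0.4609 0.4202 0.0665]
rt [0.5564 0.0755 0.0665]
rs [0.5726 0.4542 0.1235]
rs [0.6649 0.1084 0.1235]
rs [0.459  0.4221 0.0665]
rs [0.5532 0.0761 0.0665]
bottle [0.7463 0.029  0.02  ] [0.7647 0.0297 0.    ]
```

```bash
cat >knob.py <<'E'
from h import *
import sys
def Rz(a):c,s=np.cos(a),np.sin(a);return np.array([[c,-s,0],[s,c,0],[0,0,1]])
yaw=np.radians(-5.4);t=np.radians(29)
def frame(th): # th=knob angle, 0: x points down-slope; clockwise seen from front
    u=np.array([np.cos(t),0,np.sin(t)]);y=np.array([0,1,0]);k=np.array([-np.sin(t),0,np.cos(t)])
    x=-u*np.cos(th)+y*np.sin(th); return Rz(yaw)@np.c_[x,np.cross(k,x),k]
def draw(G,th,tag):
    F=frame(th);loc=[]
    for z in(.007,-.023):
        loc.append([[a*.021,b*.007,z] for a,b in((1,1),(1,-1),(-1,-1),(-1,1),(1,1))])
    loc.append([[.022*np.cos(a),.022*np.sin(a),-.023] for a in np.linspace(0,6.283,40)])
    for n,f,x0,y0 in(('top','pics/top0.png',450,250),('side','pics/side0.png',395,150)):
        im=cv2.convertScaleAbs(cv2.resize(cv2.imread(f)[y0:y0+60,x0:x0+70],None,fx=8,fy=8,interpolation=cv2.INTER_CUBIC),alpha=2.5,beta=10)
        for l,c in zip(loc,((0,0,255),(0,200,0),(255,0,0))):
            p=(proj(n,G+np.array(l)@F.T)-[x0,y0]+.5)*8
            cv2.polylines(im,[p.astype(int)],False,c,1)
        if n=='top':A=im
    cv2.imwrite(f'pics/{tag}.png',cv2.resize(np.hstack([A,im]),None,fx=.7,fy=.7))
E
python3 - <<'E'
from knob import *
th=.92;F=frame(th);m=np.array([.4634,-.3116,.1082])
G=m-F@[.012,0,.007];print(G,F[:,0],F[:,2]);draw(G,th,'ov1')
E
```

```text
[ 0.4722 -0.322   0.1056] [-0.4526  0.8419 -0.2937] [-0.4827  0.0456  0.8746]
```

View pics/ov1.png

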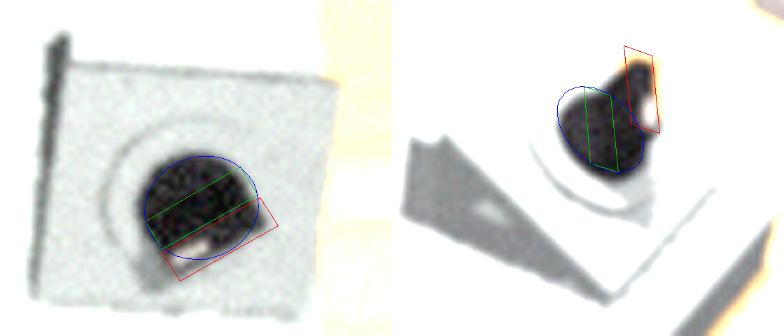

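```bash
cat > kfit.py <<'E'
from knob import *
from scipy.optimize import minimize
V={}
for n,f,x0,y0 in(('top','pics/top0.png',465,272),('side','pics/side0.png',420,155)):
    g=cv2.imread(f)[y0:y0+34,x0:x0+34].max(2)
    S=8;g=cv2.GaussianBlur(cv2.resize(g,None,fx=S,fy=S,interpolation=cv2.INTER_CUBIC),(0,0),3)
    m=(g<48).astype(np.uint8)
    lab,k=cv2.connectedComponents(m)[1],None
    c=np.bincount(lab[m>0]).argmax();m=(lab==c).astype(np.uint8);m=cv2.morphologyEx(m,cv2.MORPH_CLOSE,np.ones((41,41)))
    V[n]=(x0,y0,m)
    cv2.imwrite(f'pics/m_{n}.png',m*255);print(n,m.sum()/64)
def mask(n,G,th):
    x0,y0,m=V[n];o=np.zeros_like(m);F=frame(th)
    bar=[[a*.021,b*.007,z] for a in(1,-1) for b in(1,-1) for z in(.007,-.023)]
    fl=[[.022*np.cos(a),.022*np.sin(a),z] for a in np.linspace(0,6.283,40) for z in(-.023,-.030)]
    for l in(bar,fl):
        p=(proj(n,G+np.array(l)@F.T)-[x0,y0]+.5)*8
        cv2.fillConvexPoly(o,cv2.convexHull(p.astype(np.float32)).astype(np.int32),1)
    return o
def cost(p):
    return sum((mask(n,p[:3]/1000,p[3])!=V[n][2]).sum()/64 for n in V)
best=None
for th in(.7,.9,1.1,1.3):
    r=minimize(cost,[474,-320,104,th],method='Nelder-Mead',options=dict(initial_simplex=np.array([[474,-320,104,th],[479,-320,104,th],[474,-315,104,th],[474,-320,109,th],[474,-320,104,th+.2]]),maxiter=400))
    print(r.x,r.fun)
    if best is None or r.fun<best.fun:best=r
draw(best.x[:3]/1000,best.x[3],'ov2')
E
python3 kfit.py
```

```text
top 325.015625
side 226.90625
[ 471.0153 -321.0077  101.9936    1.1796] 134.390625
[ 470.7398 -321.294   103.983     1.2499] 132.859375
[ 470.6353 -320.9722  104.1578    1.2625] 131.6875
[ 470.5327 -320.4958  106.1355    1.3038] 133.28125
```

View pics/ov2.png

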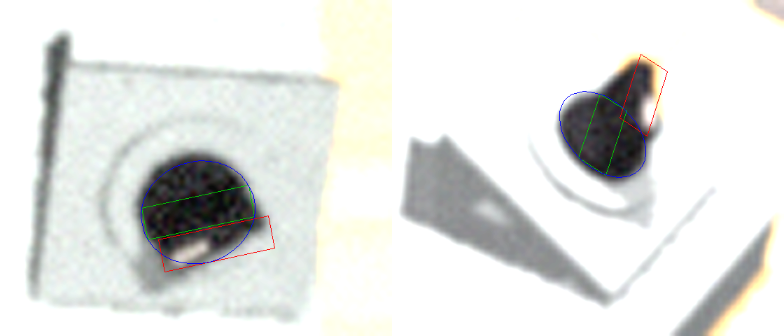

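```bash
cat > mv.py <<'E'
import sys,numpy as np
from cell import sensors
s=sensors.observe();p=s['tool_pos'];y=s['tool_rot'][2]
a=[float(v) for v in sys.argv[1:]]
d=np.array(a[:3])-p;c,si=np.cos(y),np.sin(y)
print('t',round(s['time'],2),'pos',p.round(4),'rot',np.degrees(s['tool_rot']).round(2),'q',s['qpos'].round(2),'op',round(s['opening'],4))
print('move',round(c*d[0]+si*d[1],4),round(-d[2],4),round(-si*d[0]+c*d[1],4),'twist',round(-((a[3]-np.degrees(y)+180)%360-180),1))
E
python3 mv.py .48 .15 .25 -40
```

```text
t 0.1 pos [0.1519 0.5022 0.2511] rot [-9.008e+01  1.000e-02 -1.683e+01] q [ 1.13  0.34  1.52 -0.    1.28 -0.15] op 0.0913
move 0.4161 0.0011 -0.2421 twist 23.2
```

send_rows([
  [[0.04, 0, -0.023, 3], [0.08, 0, -0.046, 6], [0.12, 0, -0.07, 9], [0.16, 0, -0.093, 12], [0.2, 0, -0.116, 15], [0.24, 0, -0.14, 18], [0.28, 0, -0.163, 21], [0.32, 0, -0.186, 24]],
])

```text
time: 0.9
tool_pos: [0.4051, 0.2299, 0.2512]
tool_rot: [-1.572, -0.0, -0.715]
contact_force: [0.4, 1.6, -0.6]
opening: 0.0918
```

```bash
python3 mv.py .471 -.319 .2 -61.5
```

```text
t 0.9 pos [0.4051 0.2299 0.2512] rot [-9.009e+01 -1.000e-02 -4.096e+01] q [ 0.35  0.23  1.68 -0.    1.23 -0.5 ] op 0.0918
move 0.4095 0.0512 -0.3713 twist 20.5
```

send_rows([
  [[0.035, 0, -0.031, 2.5], [0.07, 0, -0.063, 5], [0.105, 0, -0.095, 7.5], [0.14, 0, -0.127, 10], [0.175, 0, -0.158, 12.5], [0.21, 0, -0.19, 15], [0.245, 0, -0.222, 17.5], [0.28, 0, -0.254, 20.5]],
], gripper=0.55)

```text
time: 1.7
tool_pos: [0.4498, -0.1474, 0.2514]
tool_rot: [-1.572, -0.0, -1.075]
contact_force: [1.4, -0.5, 0.5]
opening: 0.0506
```

```bash
python3 mv.py .471 -.319 .16 -61.5
```

```text
t 1.7 pos [ 0.4498 -0.1474  0.2514] rot [-9.008e+01 -2.000e-02 -6.159e+01] q [-0.48  0.25  1.66 -0.    1.24 -0.97] op 0.0506
move 0.161 0.0914 -0.0629 twist -0.1
```

send_rows([
  [[0.04, 0.01, -0.016, 0], [0.08, 0.03, -0.032, 0], [0.12, 0.05, -0.048, 0], [0.15, 0.07, -0.058, 0], [0.161, 0.085, -0.063, 0], [0.161, 0.091, -0.063, 0], [0.161, 0.091, -0.063, 0]],
])

```text
time: 2.4
tool_pos: [0.4702, -0.3176, 0.1596]
tool_rot: [-1.573, 0.003, -1.075]
contact_force: [0.1, 0.6, -0.1]
opening: 0.0504
```

```bash
cat > shot.py <<'E'
import sys,cv2,numpy as np
from cell import read_camera
# args: name tag x y w h s [gain]
n,t=sys.argv[1:3];x,y,w,h=map(int,sys.argv[3:7]);s=float(sys.argv[7]);g=float(sys.argv[8]) if len(sys.argv)>8 else 1.5
im=read_camera(n)["frame"][:,:,::-1].copy();cv2.imwrite(f"pics/{t}_full.png",im)
cv2.imwrite(f"pics/{t}.png",cv2.convertScaleAbs(cv2.resize(im[y:y+h,x:x+w],None,fx=s,fy=s,interpolation=cv2.INTER_CUBIC),alpha=g))
E
python3 shot.py top k1t 400 210 160 120 5; python3 shot.py side k1s 370 110 130 110 5; python3 mv.py .471 -.319 .12 -61.5
```

```text
t 2.5 pos [ 0.4711 -0.3178  0.1614] rot [-9.006e+01 -3.000e-02 -6.151e+01] q [-0.73  0.5   1.53 -0.    1.11 -1.22] op 0.0505
move 0.001 0.0414 -0.0007 twist -0.0
```

View pics/k1t.png

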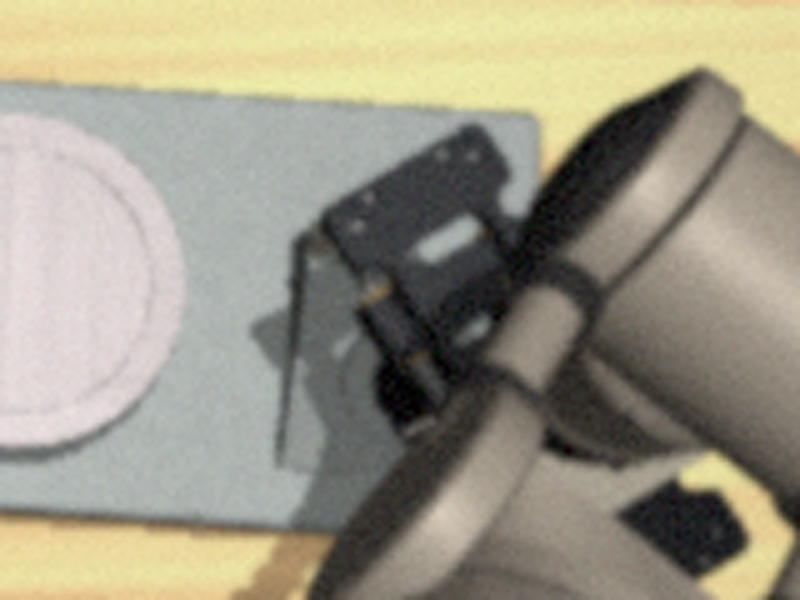

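View pics/k1s.png

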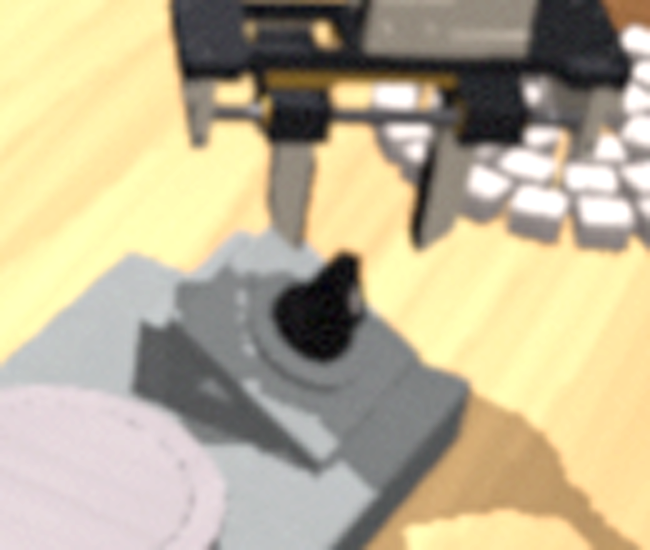

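The side view shows the fingertips at crop (290,240) and (425,240), straddling the bar top at (350,260) and aligned with it. I'll lower and grip.

send_rows([
  [[0.0, 0.01, 0, 0], [0, 0.02, 0, 0], [0, 0.03, 0, 0], [0, 0.036, 0, 0], [0, 0.04, 0, 0], [0, 0.04, 0, 0]],
])

```text
time: 3.1
tool_pos: [0.4711, -0.3176, 0.1208]
tool_rot: [-1.572, 0.0, -1.074]
contact_force: [-0.5, 0.2, 0.2]
opening: 0.0505
```

send_rows([
  [[0, 0, 0, 0], [0, 0, 0, 0], [0, 0, 0, 0], [0, 0, 0, 0]],
], gripper=0, grip_force=12)

```text
time: 3.5
tool_pos: [0.4711, -0.3177, 0.121]
tool_rot: [-1.572, -0.0, -1.074]
contact_force: [-0.3, 0.5, -0.0]
opening: 0.023
```

```bash
python3 shot.py side k2s 370 110 130 110 5; python3 mv.py .471 -.319 .12 -5.4
```

```text
t 3.55 pos [ 0.4715 -0.3176  0.121 ] rot [-9.001e+01 -1.000e-02 -6.153e+01] q [-0.73  0.55  1.58 -0.    1.01 -1.22] op 0.0205
move 0.001 0.001 -0.0011 twist -56.1
```

View pics/k2s.png

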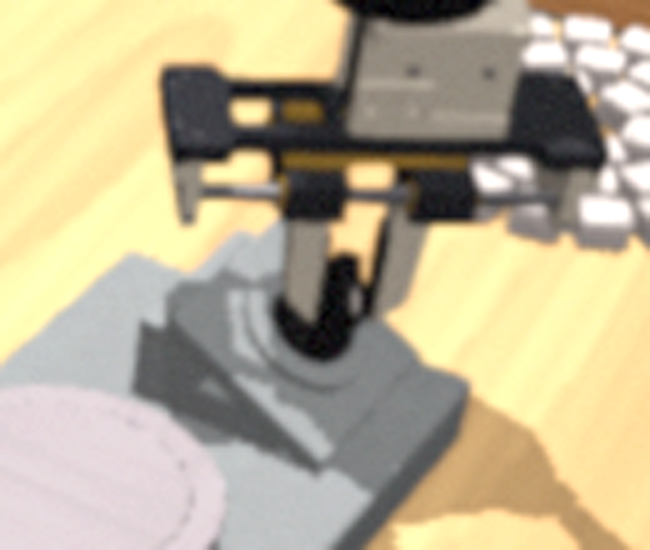

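The fingers are on either side of the bar and still closing. I'll wait, then twist anticlockwise.

send_rows([
  [[0, 0, 0, 0], [0, 0, 0, 0], [0, 0, 0, -4], [0, 0, 0, -9], [0, 0, 0, -14], [0, 0, 0, -19], [0, 0, 0, -24], [0, 0, 0, -29]],
])

```text
time: 4.35
tool_pos: [0.4707, -0.3181, 0.1216]
tool_rot: [-1.573, 0.0, -0.564]
contact_force: [-4.9, -1.2, 3.8]
opening: 0.0171
```

send_rows([
  [[0, 0, 0, -5], [0, 0, 0, -10], [0, 0, 0, -14], [0, 0, 0, -18], [0, 0, 0, -21], [0, 0, 0, -23], [0, 0, 0, -25]],
])

```text
time: 5.05
tool_pos: [0.4703, -0.3186, 0.1219]
tool_rot: [-1.573, 0.001, -0.126]
contact_force: [-1.3, -1.6, 1.4]
opening: 0.014
```

```bash
python3 shot.py side k3s 370 110 130 110 5; python3 mv.py .471 -.319 .12 -5.4; python3 -c "
from cell import sensors;print(sensors.observe())"
```

```text
t 5.1 pos [ 0.4703 -0.3186  0.1219] rot [-9.014e+01  8.000e-02 -7.140e+00] q [-0.73  0.55  1.57 -0.    1.02 -2.17] op 0.0141
move 0.0007 0.0019 -0.0003 twist -1.7
{'time': 5.1, 'qpos': array([-0.72886869,  0.55039168,  1.57486278, -0.00323306,  1.01616454,
       -2.17330705]), 'qvel': array([-0.00026827,  0.00099154, -0.00178906, -0.00053361, -0.00199829,
        0.07054292]), 'joint_efforts': array([  1.40477043, -48.87478352, -20.5435288 ,   0.54513395,
        -0.11803821,   0.12611864]), 'tool_pos': array([ 0.47034584, -0.31862061,  0.12187789]), 'tool_rot': array([-1.57315811e+00,  1.41656757e-03, -1.24657251e-01]), 'contact_force': array([-2.89565081, -2.07254129,  1.87402697]), 'torque': array([-0.2326485 ,  0.33681094,  0.00319805]), 'opening': 0.014051620217766143}
```

View pics/k3s.png

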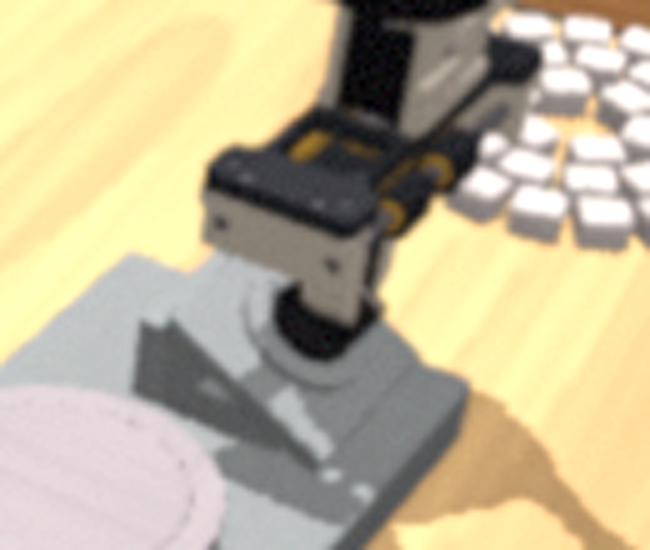

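The bar is gripped flat with the opening at 14.0 mm. I'll carry on into the stop and watch the torque.

send_rows([
  [[0, 0, 0, -3], [0, 0, 0, -6], [0, 0, 0, -9], [0, 0, 0, -12], [0, 0, 0, -12]],
], grip_force=20)

```text
time: 5.6
tool_pos: [0.4702, -0.3189, 0.1219]
tool_rot: [-1.573, 0.002, 0.083]
contact_force: [-1.4, -2.5, 1.2]
opening: 0.016
```

```bash
python3 mv.py .471 -.319 .12 -5.4; python3 -c "
from cell import sensors;print(sensors.observe()['torque'])"
```

```text
t 5.6 pos [ 0.4702 -0.3189  0.1219] rot [-90.12   0.1    4.77] q [-0.73  0.55  1.57 -0.    1.02 -2.38] op 0.016
move 0.0008 0.0019 -0.0002 twist 10.2
[-0.0289852   0.06492793 -0.64847472]
```

The torque about z has risen to -0.65 N m and the jaws have been pried open to 16 mm, so the knob is on its stop. I'll open, rise and check.

send_rows([
  [[0, 0, 0, 0], [0, 0, 0, 0], [0, 0, 0, 0], [0, -0.02, 0, 0], [0, -0.05, 0, 0], [0, -0.09, 0, 0], [0, -0.13, 0, 0]],
], gripper=0.55)

```text
time: 6.3
tool_pos: [0.4702, -0.3182, 0.2531]
tool_rot: [-1.572, 0.003, 0.083]
contact_force: [0.1, -0.4, 0.8]
opening: 0.0502
```

```bash
python3 shot.py side k4s 370 110 130 110 5;  python3 mv.py .5487 .2615 .22 15.2
```

```text
t 6.35 pos [ 0.4723 -0.32    0.2607] rot [-90.59  -0.34   4.78] q [-0.73  0.41  1.39 -0.    1.33 -2.38] op 0.0506
move 0.1246 0.0407 0.5731 twist -10.4
```

View pics/k4s.png

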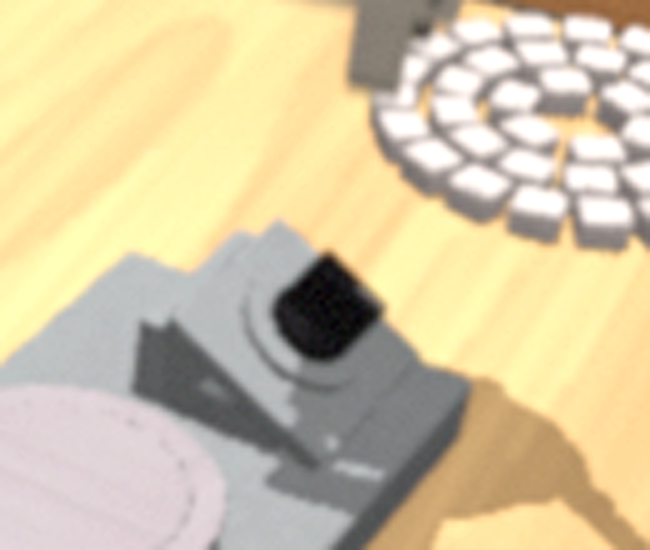

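The bar now lies along the slope and the knob is off. Next is the large disc.

send_rows([
  [[0.008, 0, 0.045, -1], [0.018, 0, 0.09, -2], [0.028, 0, 0.135, -4], [0.038, 0, 0.18, -5], [0.048, 0, 0.225, -6], [0.058, 0, 0.27, -8], [0.068, 0, 0.315, -9], [0.078, 0, 0.36, -10.4]],
], gripper=1)

```text
time: 7.15
tool_pos: [0.52, 0.0472, 0.2574]
tool_rot: [-1.582, -0.004, 0.266]
contact_force: [0.6, 0.2, -0.2]
opening: 0.0917
```

```bash
 python3 mv.py .5487 .2615 .18 15.2
```

```text
t 7.15 pos [0.52   0.0472 0.2574] rot [-90.65  -0.25  15.21] q [-0.05  0.33  1.53 -0.01  1.28 -1.88] op 0.0917
move 0.0839 0.0774 0.1993 twist 0.0
```

send_rows([
  [[0.018, 0.01, 0.043, 0], [0.036, 0.02, 0.086, 0], [0.054, 0.03, 0.13, 0], [0.072, 0.045, 0.17, 0], [0.084, 0.065, 0.199, 0], [0.084, 0.077, 0.199, 0], [0.084, 0.077, 0.199, 0], [0.084, 0.077, 0.199, 0]],
])

```text
time: 7.95
tool_pos: [0.5494, 0.2595, 0.1787]
tool_rot: [-1.583, -0.004, 0.265]
contact_force: [0.7, 0.5, 1.2]
opening: 0.0918
```

```bash
python3 shot.py side l1s 170 200 180 170 3.5;python3 shot.py top l1t 130 170 200 150 4; python3 mv.py .5487 .2615 .125 15.2
```

```text
t 8.05 pos [0.55   0.2594 0.1797] rot [-90.66  -0.35  15.12] q [ 0.32  0.55  1.39 -0.01  1.19 -1.51] op 0.0917
move -0.0007 0.0547 0.0024 twist -0.1
```

View pics/l1s.png

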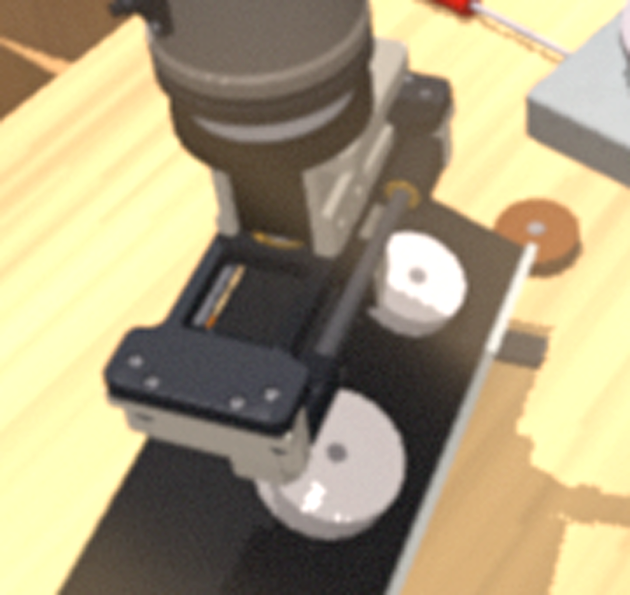

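View pics/l1t.png

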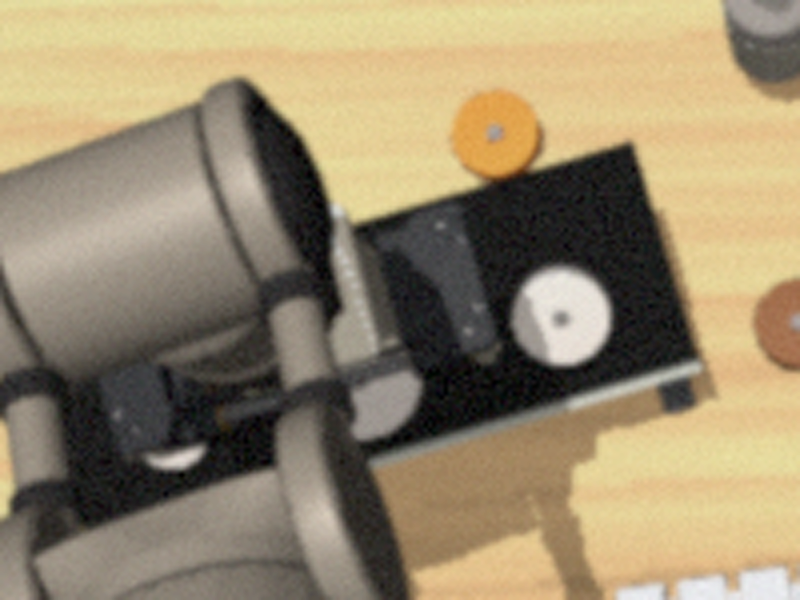

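```bash
python3 - <<'E'
from h import *
c,s=np.cos(np.radians(15.12)),np.sin(np.radians(15.12));X=np.array([c,s,0]);Z=np.array([-s,c,0])
p=np.array([.55,.2594,.1797-.025])
for a in(-.0095,.0095):
  for b in(.046,.065):
    q=(proj('side',p+a*X+b*Z)[0]-[170,200]+.5)*3.5-.5;print(a,b,q)
E
python3 - <<'E'
import cv2
im=cv2.imread('pics/l1s_full.png')[300:350,225:275]
cv2.imwrite('pics/l1z.png',cv2.convertScaleAbs(cv2.resize(im,None,fx=12,fy=12,interpolation=cv2.INTER_CUBIC),alpha=1.6))
E
```

```text
-0.0095 0.046 [294.8751 466.9218]
-0.0095 0.065 [277.0621 503.7956]
0.0095 0.046 [253.4993 456.4675]
0.0095 0.065 [234.967 492.895]
```

View pics/l1z.png

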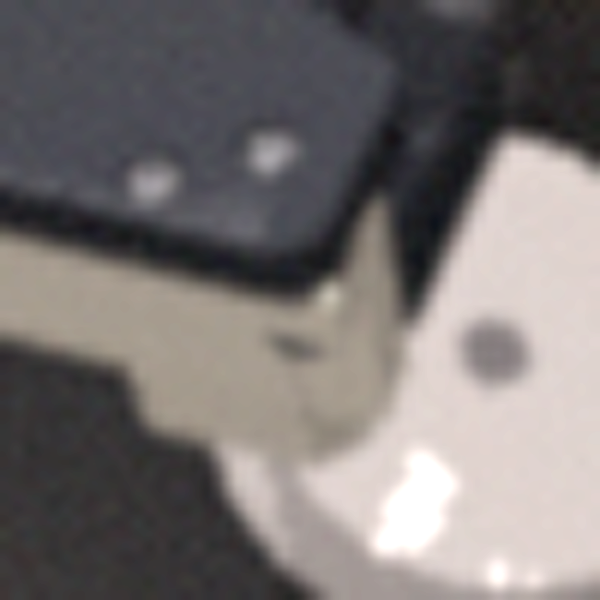

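send_rows([
  [[-0.001, 0.02, 0.002, 0], [-0.001, 0.04, 0.002, 0], [-0.001, 0.052, 0.002, 0], [-0.001, 0.057, 0.002, 0], [-0.001, 0.059, 0.002, 0], [-0.001, 0.059, 0.002, 0]],
])

```text
time: 8.65
tool_pos: [0.5495, 0.2603, 0.1213]
tool_rot: [-1.582, -0.007, 0.264]
contact_force: [0.1, 0.2, 1.0]
opening: 0.0918
```

send_rows([
  [[0, 0.001, 0, 0], [0, 0.002, 0, 0], [0, 0.002, 0, 0]],
])

```text
time: 8.95
tool_pos: [0.5496, 0.2604, 0.1196]
tool_rot: [-1.582, -0.008, 0.264]
contact_force: [0.4, -0.2, 0.0]
opening: 0.0919
```

send_rows([
  [[0, 0.0005, 0, 0], [0, 0.001, 0, 0], [0, 0.0015, 0, 0], [0, 0.0015, 0, 0]],
])

```text
time: 9.35
tool_pos: [0.5496, 0.2604, 0.118]
tool_rot: [-1.582, -0.007, 0.264]
contact_force: [-0.2, -0.9, -0.2]
opening: 0.0915
```

send_rows([
  [[0, 0.0005, 0, 0], [0, 0.001, 0, 0], [0, 0.0015, 0, 0], [0, 0.0015, 0, 0]],
])

```text
time: 9.75
tool_pos: [0.5498, 0.2605, 0.1168]
tool_rot: [-1.582, -0.008, 0.264]
contact_force: [-0.3, -0.4, 2.9]
opening: 0.092
```

Contact was felt at tip height 0.092, which agrees with my predicted bed height. I'll back off 0.7 mm and grip.

send_rows([
  [[0, -0.0007, 0, 0], [0, -0.0007, 0, 0], [0, -0.0007, 0, 0], [0, -0.0007, 0, 0], [0, -0.0007, 0, 0], [0, -0.0007, 0, 0]],
], gripper=0, grip_force=10)

```text
time: 10.35
tool_pos: [0.5496, 0.2605, 0.1173]
tool_rot: [-1.582, -0.008, 0.264]
contact_force: [-0.6, -0.4, -0.7]
opening: 0.0677
```

send_rows([
  [[0, -0.003, 0, 0], [0, -0.01, 0, 0], [0, -0.03, 0, 0], [0, -0.06, 0, 0], [0, -0.09, 0, 0], [0, -0.1, 0, 0]],
])

```text
time: 10.95
tool_pos: [0.5499, 0.2618, 0.2212]
tool_rot: [-1.582, -0.014, 0.264]
contact_force: [0.4, 1.0, -1.9]
opening: 0.0676
```

```bash
python3 shot.py side l2s 170 150 200 200 3; python3 mv.py .534 -.1463 .18 15.2
```

```text
t 11.0 pos [0.5499 0.2618 0.2212] rot [-90.63  -0.8   15.11] q [ 0.32  0.51  1.34 -0.01  1.28 -1.51] op 0.0678
move -0.1217 0.0412 -0.3899 twist -0.1
```

View pics/l2s.png

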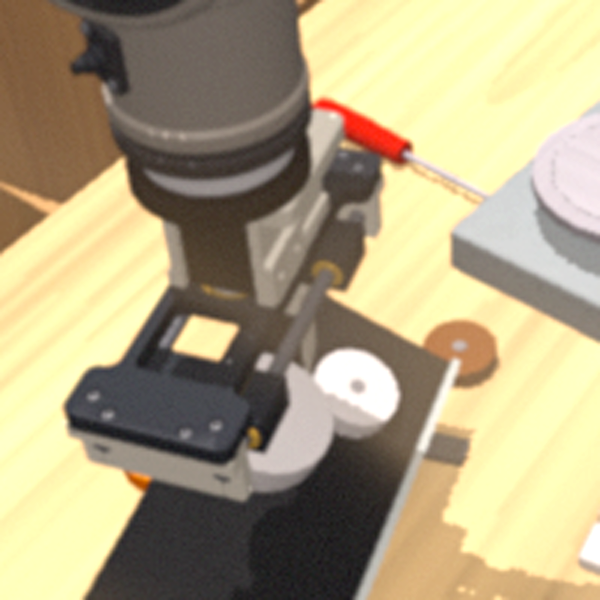

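send_rows([
  [[-0.012, 0, -0.04, 0], [-0.025, 0, -0.08, 0], [-0.038, 0, -0.122, 0], [-0.051, 0, -0.164, 0], [-0.064, 0, -0.206, 0], [-0.077, 0, -0.248, 0], [-0.09, 0, -0.29, 0], [-0.104, 0, -0.335, 0]],
])

```text
time: 11.8
tool_pos: [0.5358, -0.0901, 0.2221]
tool_rot: [-1.581, -0.012, 0.264]
contact_force: [1.2, 0.1, -1.7]
opening: 0.0677
```

```bash
 python3 mv.py .534 -.1463 .145 15.2
```

```text
t 11.8 pos [ 0.5358 -0.0901  0.2221] rot [-90.56  -0.71  15.13] q [-0.31  0.39  1.53 -0.    1.2  -2.14] op 0.0677
move -0.0165 0.0771 -0.0538 twist -0.1
```

send_rows([
  [[-0.008, 0.015, -0.027, 0], [-0.0165, 0.035, -0.054, 0], [-0.0165, 0.055, -0.054, 0], [-0.0165, 0.07, -0.054, 0], [-0.0165, 0.077, -0.054, 0], [-0.0165, 0.077, -0.054, 0], [-0.0165, 0.077, -0.054, 0]],
])

```text
time: 12.5
tool_pos: [0.5353, -0.1468, 0.1457]
tool_rot: [-1.581, -0.013, 0.265]
contact_force: [0.5, -0.4, -0.5]
opening: 0.0678
```

```bash
python3 shot.py side p1s 320 120 150 130 5;python3 shot.py top p1t 330 200 160 120 5; python3 mv.py .534 -.1463 .125 15.2
```

```text
t 12.6 pos [ 0.5356 -0.1469  0.1463] rot [-90.62  -0.78  15.15] q [-0.41  0.49  1.6  -0.    1.03 -2.24] op 0.0678
move -0.0014 0.0213 0.001 twist -0.0
```

View pics/p1s.png

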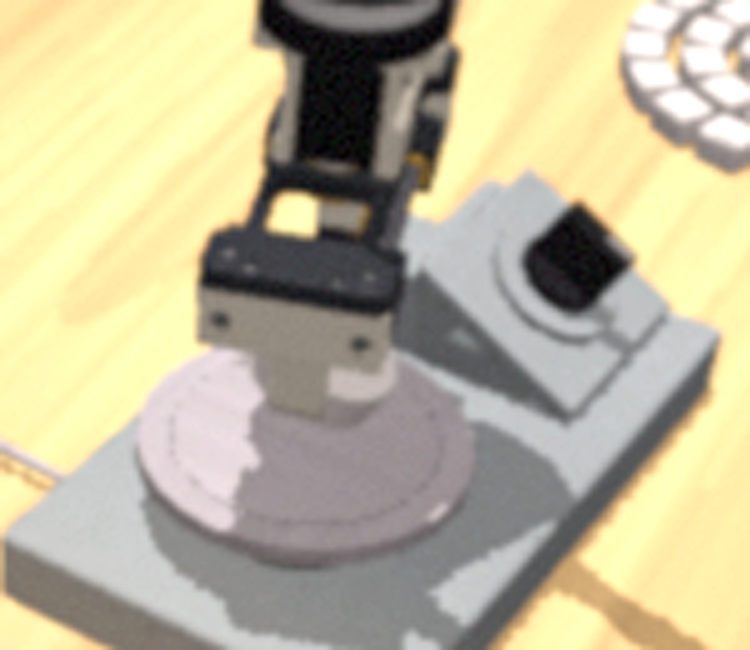

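View pics/p1t.png

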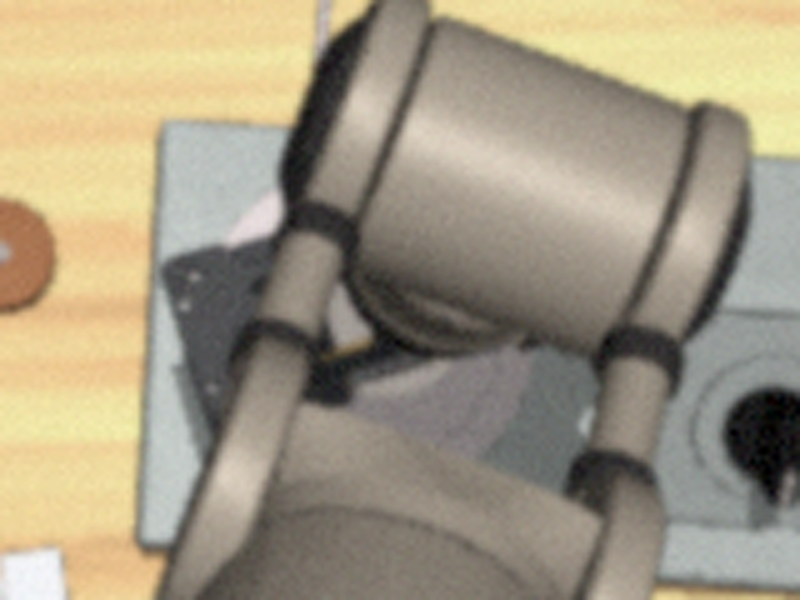

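The disc hangs over the middle of the plate and the knob's bar lies along the slope. I'll lower slowly with a lighter grip so the disc can pivot flat.

send_rows([
  [[-0.001, 0.005, 0.001, 0], [-0.001, 0.01, 0.001, 0], [-0.001, 0.015, 0.001, 0], [-0.001, 0.018, 0.001, 0], [-0.001, 0.02, 0.001, 0]],
], grip_force=5)

```text
time: 13.1
tool_pos: [0.5346, -0.1463, 0.1258]
tool_rot: [-1.581, -0.013, 0.265]
contact_force: [0.9, 0.4, -0.3]
opening: 0.0674
```

send_rows([
  [[0, 0.0015, 0, 0], [0, 0.003, 0, 0], [0, 0.0045, 0, 0], [0, 0.006, 0, 0]],
])

```text
time: 13.5
tool_pos: [0.5348, -0.1464, 0.1198]
tool_rot: [-1.582, -0.014, 0.265]
contact_force: [0.3, -0.2, -0.5]
opening: 0.0677
```

send_rows([
  [[0, 0.001, 0, 0], [0, 0.002, 0, 0], [0, 0.003, 0, 0], [0, 0.004, 0, 0]],
])

```text
time: 13.9
tool_pos: [0.5348, -0.1464, 0.1157]
tool_rot: [-1.582, -0.013, 0.265]
contact_force: [0.8, -0.0, -0.0]
opening: 0.0679
```

send_rows([
  [[0, 0.001, 0, 0], [0, 0.002, 0, 0], [0, 0.003, 0, 0], [0, 0.003, 0, 0]],
])

```text
time: 14.3
tool_pos: [0.5349, -0.1465, 0.1127]
tool_rot: [-1.582, -0.013, 0.265]
contact_force: [-0.0, -0.5, -0.6]
opening: 0.0681
```

send_rows([
  [[0, 0.0007, 0, 0], [0, 0.0015, 0, 0], [0, 0.0015, 0, 0]],
])

```text
time: 14.6
tool_pos: [0.535, -0.1465, 0.1117]
tool_rot: [-1.582, -0.014, 0.265]
contact_force: [-0.9, 0.1, 5.4]
opening: 0.0678
```

```bash
python3 shot.py side p2s 320 150 120 100 6
```

```text
(no output)
```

View pics/p2s.png

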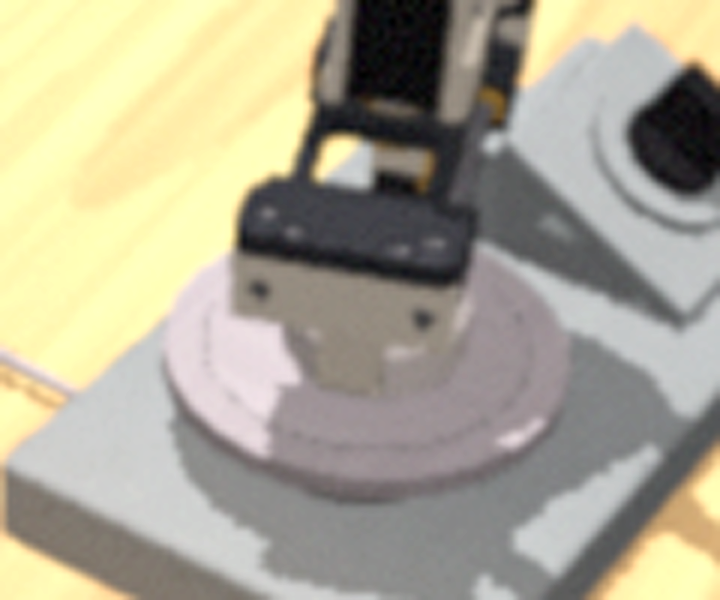

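A rest force of 5.4 N was felt at TCP z 0.1117 and the disc looks flat. I'll release.

send_rows([
  [[0, -0.0005, 0, 0], [0, -0.0005, 0, 0], [0, -0.0005, 0, 0], [0, -0.0005, 0, 0], [0, -0.03, 0, 0], [0, -0.07, 0, 0], [0, -0.1, 0, 0], [0, -0.11, 0, 0]],
], gripper=1)

```text
time: 15.45
tool_pos: [0.5344, -0.1462, 0.225]
tool_rot: [-1.585, -0.018, 0.265]
contact_force: [0.6, 0.1, 0.4]
opening: 0.0919
```

```bash
python3 mv.py .5801 .149 .2 15.2
```

```text
t 15.45 pos [ 0.5344 -0.1462  0.225 ] rot [-90.84  -1.05  15.17] q [-0.41  0.4   1.51 -0.    1.21 -2.24] op 0.0919
move 0.1213 0.025 0.273 twist -0.0
```

send_rows([
  [[0.016, 0, 0.04, 0], [0.034, 0, 0.08, 0], [0.053, 0, 0.12, 0], [0.071, 0, 0.16, 0], [0.089, 0, 0.2, 0], [0.107, 0, 0.24, 0], [0.121, 0.015, 0.268, 0], [0.121, 0.025, 0.273, 0]],
])

```text
time: 16.25
tool_pos: [0.5799, 0.1521, 0.196]
tool_rot: [-1.584, -0.017, 0.268]
contact_force: [0.7, 0.1, -0.5]
opening: 0.0917
```

```bash
python3 shot.py side p3s 340 175 85 70 9 1.3;python3 shot.py top p3t 360 225 90 80 8 1.3;python3 mv.py .5801 .149 .13 15.2
```

```text
t 16.35 pos [0.5788 0.1493 0.1953] rot [-90.81  -0.73  15.28] q [ 0.13  0.51  1.41 -0.01  1.2  -1.7 ] op 0.092
move 0.0012 0.0653 -0.0006 twist 0.1
```

View pics/p3s.png

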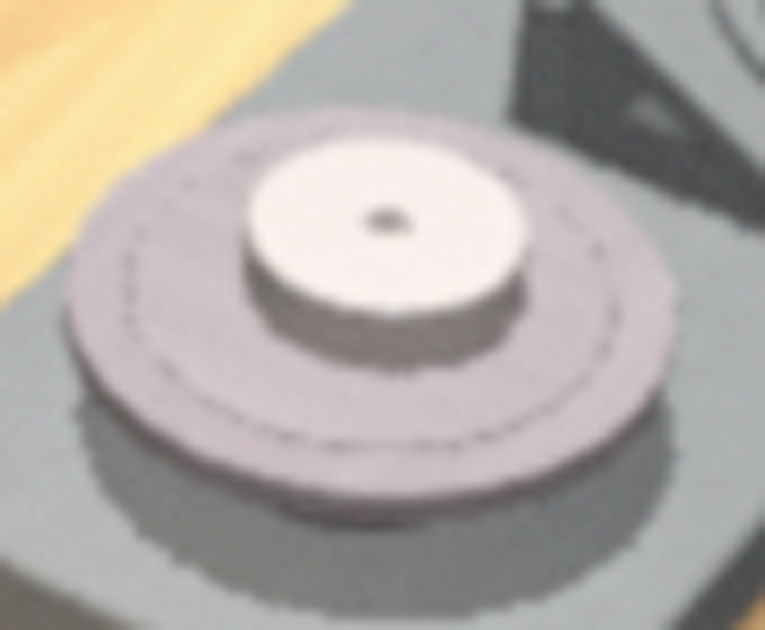

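View pics/p3t.png

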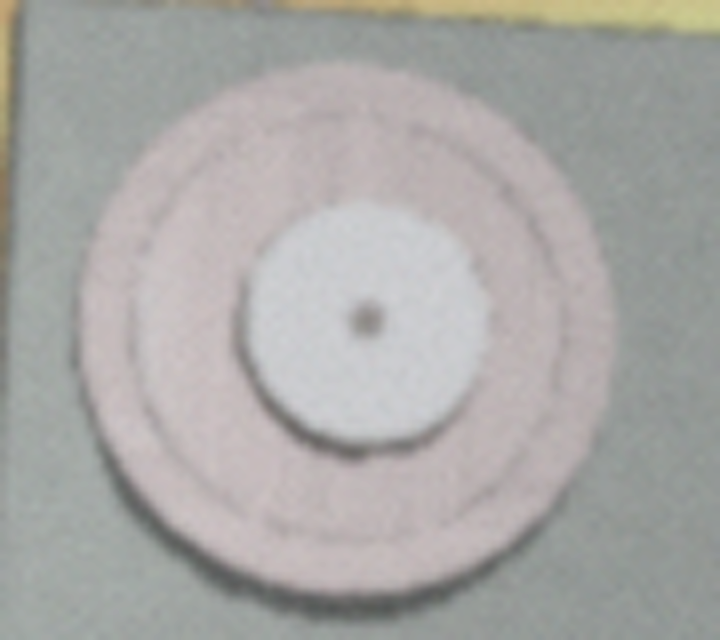

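```bash
cat > rel.py <<'E'
from h import *
def ctr(n,pts,r,z):
    return least_squares(lambda p:[np.linalg.norm(onz(n,q,z)[:2]-p)-r for q in pts],[.53,-.14]).x
E
python3 - <<'E'
from rel import *
t=lambda *q:[cr(360,225,8,*a) for a in q]; s=lambda *q:[cr(340,175,9,*a) for a in q]
z=.081
a=ctr('top',t((78,328),(617,335),(350,62),(345,596)),.075,z)
b=ctr('top',t((245,320),(490,322),(367,202),(367,444)),.034,z+.02);h=onz('top',t((367,320))[0],z+.02)[:2]
print('top plate',a,'disc',b,'hole',h,'rel mm',(b-a)*1e3,(h-a)*1e3)
a=ctr('side',s((68,295),(675,290),(365,107),(370,495)),.075,z)
b=ctr('side',s((247,220),(527,230),(385,137),(390,312)),.034,z+.02);h=onz('side',s((386,221))[0],z+.02)[:2]
print('side plate',a,'disc',b,'hole',h,'rel mm',(b-a)*1e3,(h-a)*1e3)
E
```

```text
top plate [ 0.5366 -0.1454] disc [ 0.5347 -0.1484] hole [ 0.5354 -0.1483] rel mm [-1.8788 -2.996 ] [-1.2137 -2.9039]
side plate [ 0.5333 -0.1465] disc [ 0.5322 -0.149 ] hole [ 0.5325 -0.1494] rel mm [-1.0915 -2.555 ] [-0.7503 -2.8985]
```

Both cameras put the large disc about (-1.1, -2.9) mm from the axis. That's within tolerance, but I'll centre it better by re-gripping at the corrected spot.

```bash
python3 mv.py .5358 -.1436 .15 15.2
```

```text
t 16.35 pos [0.5788 0.1493 0.1953] rot [-90.81  -0.73  15.28] q [ 0.13  0.51  1.41 -0.01  1.2  -1.7 ] op 0.092
move -0.1186 0.0453 -0.2712 twist 0.1
```

send_rows([
  [[-0.018, 0, -0.04, 0], [-0.036, 0, -0.082, 0], [-0.054, 0, -0.124, 0], [-0.072, 0, -0.166, 0], [-0.091, 0, -0.208, 0], [-0.11, 0.02, -0.25, 0], [-0.1186, 0.035, -0.271, 0], [-0.1186, 0.045, -0.271, 0]],
])

```text
time: 17.15
tool_pos: [0.5349, -0.1483, 0.1518]
tool_rot: [-1.585, -0.012, 0.261]
contact_force: [-0.2, 0.6, 0.1]
opening: 0.0918
```

```bash
python3 mv.py .5358 -.1436 .1130 15.2
```

```text
t 17.15 pos [ 0.5349 -0.1483  0.1518] rot [-90.83  -0.66  14.93] q [-0.41  0.49  1.6  -0.    1.04 -2.24] op 0.0918
move 0.0021 0.0388 0.0043 twist -0.3
```

```bash
cat > mv.py <<'E'
import sys,numpy as np
from scipy.spatial.transform import Rotation as Ro
from cell import sensors
s=sensors.observe();p=s['tool_pos'];y=s['tool_rot'][2]
a=[float(v) for v in sys.argv[1:]]
R=Ro.from_euler('xyz',s['tool_rot']).as_matrix()
print('t',round(s['time'],2),'pos',p.round(4),'rot',np.degrees(s['tool_rot']).round(2),'q6',s['qpos'][5].round(2),'op',round(s['opening'],4),'f',s['contact_force'].round(1),'grasp pt',(p+R@[0,.006,0]).round(4))
print('move',(R.T@(np.array(a[:3])-p)).round(4),'twist',round(-((a[3]-np.degrees(y)+180)%360-180),1))
E
python3 mv.py .5358 -.1436 .1130 15.2
```

```text
t 17.15 pos [ 0.5349 -0.1483  0.1518] rot [-90.83  -0.66  14.93] q6 -2.24 op 0.0918 f [-0.2  0.6  0.1] grasp pt [ 0.535  -0.1483  0.1458]
move [0.0016 0.0387 0.0048] twist -0.3
```

send_rows([
  [[0.0016, 0.01, 0.0048, 0], [0.0016, 0.022, 0.0048, 0], [0.0016, 0.032, 0.0048, 0], [0.0016, 0.0375, 0.0048, 0], [0.0016, 0.0385, 0.0048, 0], [0.0016, 0.0385, 0.0048, 0]],
])

```text
time: 17.75
tool_pos: [0.536, -0.1433, 0.1133]
tool_rot: [-1.585, -0.012, 0.261]
contact_force: [-0.3, -0.5, 0.7]
opening: 0.0919
```

```bash
python3 mv.py .5358 -.1436 .1130 15.2
```

```text
t 17.75 pos [ 0.536  -0.1433  0.1133] rot [-90.83  -0.67  14.97] q6 -2.23 op 0.0919 f [-0.3 -0.5  0.7] grasp pt [ 0.5361 -0.1433  0.1073]
move [-0.0003  0.0003 -0.0003] twist -0.2
```

send_rows([
  [[0, 0, 0, 0], [0, 0, 0, 0], [0, 0, 0, 0], [0, 0, 0, 0], [0, 0, 0, 0], [0.0005, 0, 0, 0], [0.001, 0, 0, 0], [0.001, 0, 0, 0]],
], gripper=0, grip_force=5)

```text
time: 18.55
tool_pos: [0.5367, -0.1432, 0.1136]
tool_rot: [-1.586, -0.011, 0.261]
contact_force: [-3.3, -1.9, 5.7]
opening: 0.0679
```

send_rows([
  [[0, 0, 0, 0], [0, 0, 0, 0], [0, 0, 0, 0], [0, 0, 0, 0], [0, -0.03, 0, 0], [0, -0.07, 0, 0], [0, -0.1, 0, 0], [0, -0.1, 0, 0]],
], gripper=1)

```text
time: 19.35
tool_pos: [0.5373, -0.1427, 0.2181]
tool_rot: [-1.591, -0.018, 0.262]
contact_force: [0.4, -0.4, -1.0]
opening: 0.0917
```

```bash
python3 mv.py .5801 .149 .19 15.2
```

```text
t 19.35 pos [ 0.5373 -0.1427  0.2181] rot [-91.15  -1.04  15.  ] q6 -2.23 op 0.0917 f [ 0.4 -0.4 -1. ] grasp pt [ 0.5374 -0.1428  0.2121]
move [0.1163 0.0248 0.2713] twist -0.2
```

send_rows([
  [[0.018, 0, 0.04, 0], [0.036, 0, 0.082, 0], [0.054, 0, 0.124, 0], [0.072, 0, 0.166, 0], [0.09, 0, 0.208, 0], [0.107, 0.01, 0.248, 0], [0.116, 0.025, 0.271, 0], [0.116, 0.025, 0.271, 0]],
])

```text
time: 20.15
tool_pos: [0.5783, 0.1519, 0.1864]
tool_rot: [-1.589, -0.013, 0.266]
contact_force: [0.3, -1.0, -0.4]
opening: 0.0917
```

```bash
python3 shot.py side p4s 340 175 85 70 9 1.3;python3 shot.py top p4t 360 225 90 80 8 1.3;python3 mv.py .5801 .149 .13 15.2
```

```text
t 20.25 pos [0.5793 0.1488 0.1886] rot [-91.15  -0.9   15.08] q6 -1.69 op 0.092 f [-1.2 -1.1 -0.5] grasp pt [0.5794 0.1487 0.1826]
move [-0.0001  0.0586  0.0012] twist -0.1
```

View pics/p4s.png

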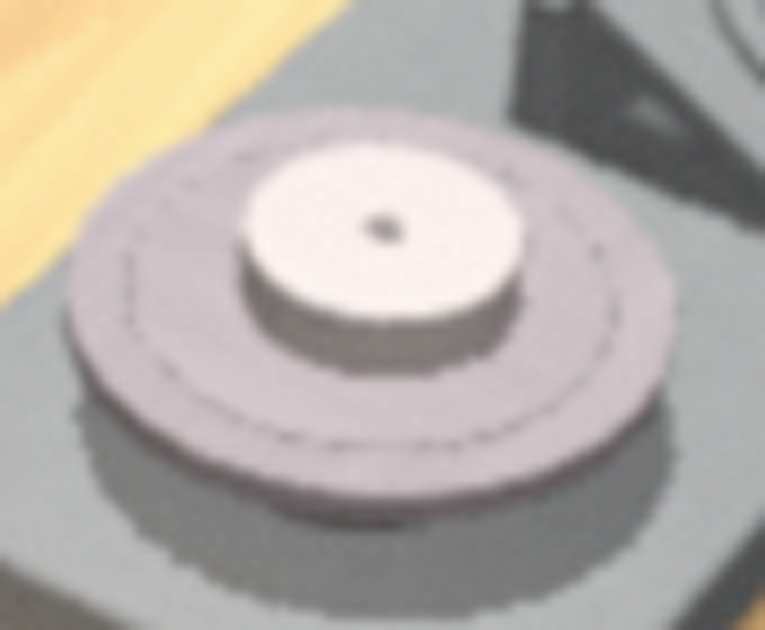

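View pics/p4t.png

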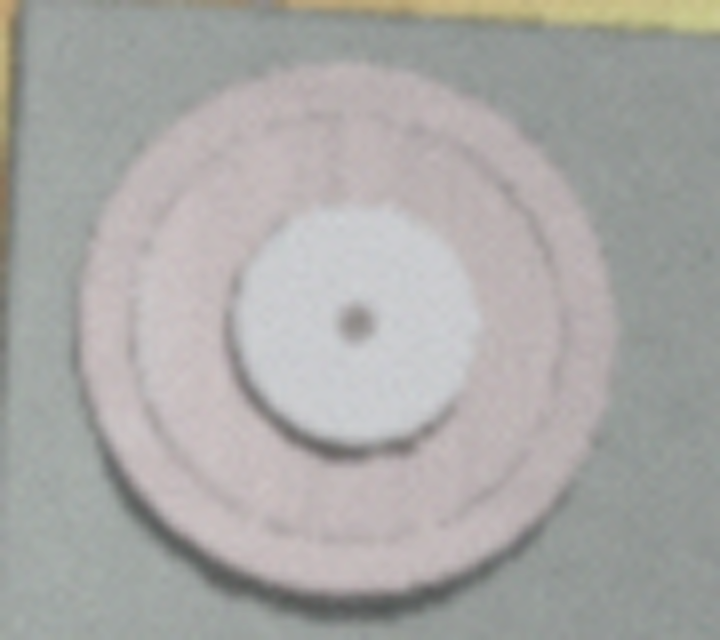

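```bash
python3 - <<'E'
from rel import *
t=lambda *q:[cr(360,225,8,*a) for a in q]; s=lambda *q:[cr(340,175,9,*a) for a in q]
z=.081
h=onz('top',t((354,323))[0],z+.02)[:2];print((h-[.5366,-.1454])*1e3)
h=onz('side',s((384,229))[0],z+.02)[:2];print((h-[.5333,-.1465])*1e3)
E
```

```text
[-1.9256  0.6944]
[-1.7488  0.2178]
```

The large disc is now about 1.9 mm off, and both cameras agree. Now for the medium disc: white, 54 mm, on the rack nearest the turntable, not the brown or orange ones.

send_rows([
  [[0, 0.02, 0.001, 0], [0, 0.04, 0.001, 0], [0, 0.057, 0.001, 0], [0, 0.066, 0.001, 0], [0, 0.069, 0.001, 0], [0, 0.069, 0.001, 0], [0, 0.069, 0.001, 0]],
])

```text
time: 20.95
tool_pos: [0.5811, 0.1484, 0.1206]
tool_rot: [-1.591, -0.017, 0.263]
contact_force: [-0.3, 0.0, 0.4]
opening: 0.0918
```

```bash
python3 mv.py .5801 .149 .1178 15.2;python3 shot.py side m1s 220 200 150 120 5 1.4
```

```text
t 20.95 pos [0.5811 0.1484 0.1206] rot [-91.17  -1.    15.05] q6 -1.69 op 0.0918 f [-0.3  0.   0.4] grasp pt [0.5812 0.1483 0.1146]
move [-0.0008  0.0028  0.0009] twist -0.1
```

View pics/m1s.png

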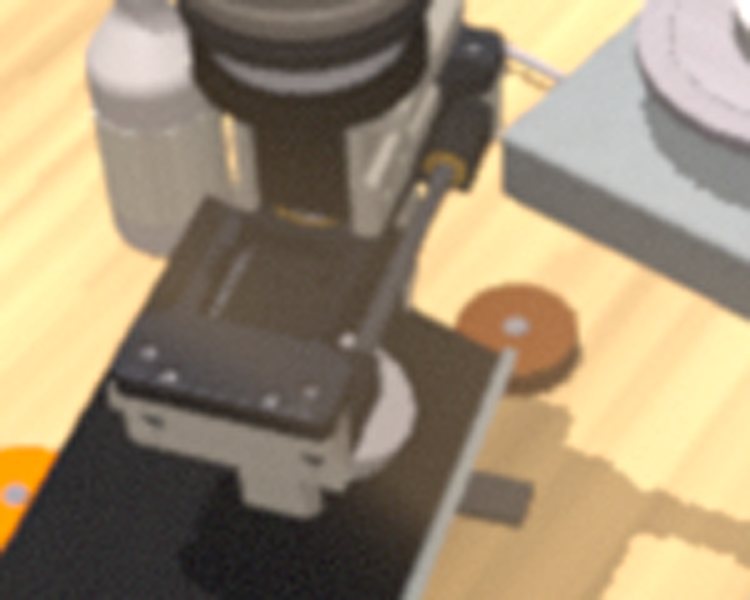

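send_rows([
  [[-0.0008, 0.001, 0.0009, 0], [-0.0008, 0.002, 0.0009, 0], [-0.0008, 0.0027, 0.0009, 0], [-0.0008, 0.0027, 0.0009, 0]],
])

```text
time: 21.4
tool_pos: [0.5801, 0.1493, 0.1179]
tool_rot: [-1.591, -0.018, 0.263]
contact_force: [0.3, 0.8, 0.5]
opening: 0.0918
```

send_rows([
  [[0, 0, 0, 0], [0, 0, 0, 0], [0, 0, 0, 0], [0, 0, 0, 0], [0, 0, 0, 0], [0, 0, 0, 0], [0, 0, 0, 0]],
], gripper=0, grip_force=10)

```text
time: 22.1
tool_pos: [0.5801, 0.1493, 0.1178]
tool_rot: [-1.591, -0.018, 0.263]
contact_force: [-0.3, -0.0, -0.1]
opening: 0.0535
```

send_rows([
  [[0, -0.003, 0, 0], [0, -0.01, 0, 0], [0, -0.03, 0, 0], [0, -0.06, 0, 0], [0, -0.09, 0, 0], [0, -0.1, 0, 0], [0, -0.1, 0, 0]],
])

```text
time: 22.8
tool_pos: [0.5785, 0.1509, 0.2195]
tool_rot: [-1.592, -0.021, 0.263]
contact_force: [0.0, -0.8, -0.4]
opening: 0.0535
```

```bash
python3 shot.py side m2s 190 150 200 150 4 1.4; python3 mv.py .5365 -.1431 .2 15.2
```

```text
t 22.85 pos [0.5777 0.1508 0.2177] rot [-91.17  -1.03  15.07] q6 -1.69 op 0.0537 f [ 0.9 -0.1 -1. ] grasp pt [0.5779 0.1507 0.2117]
move [-0.1165  0.0212 -0.2727] twist -0.1
```

View pics/m2s.png

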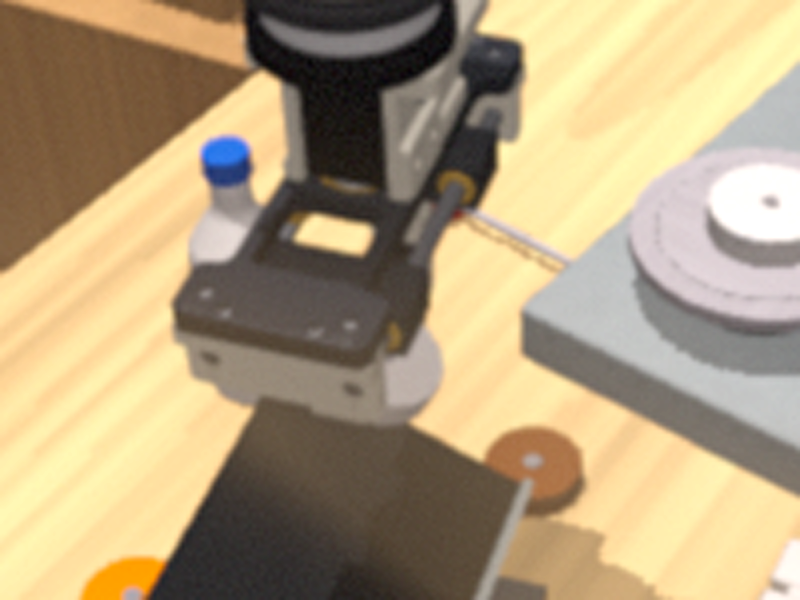

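send_rows([
  [[-0.018, 0, -0.042, 0], [-0.036, 0, -0.084, 0], [-0.054, 0, -0.126, 0], [-0.072, 0, -0.168, 0], [-0.09, 0, -0.21, 0], [-0.106, 0.01, -0.248, 0], [-0.1165, 0.021, -0.273, 0], [-0.1165, 0.021, -0.273, 0]],
])

```text
time: 23.65
tool_pos: [0.5345, -0.1463, 0.1967]
tool_rot: [-1.588, -0.013, 0.259]
contact_force: [0.7, 0.7, -0.6]
opening: 0.0536
```

send_rows([
  [[0, 0, 0, 0], [0, 0, 0, 0]],
])

```text
time: 23.85
tool_pos: [0.534, -0.1455, 0.1955]
tool_rot: [-1.587, -0.011, 0.259]
contact_force: [-0.1, 0.9, -0.6]
opening: 0.0536
```

```bash
python3 mv.py .5365 -.1431 .15 15.2
```

```text
t 23.85 pos [ 0.534  -0.1455  0.1955] rot [-90.9   -0.62  14.83] q6 -2.23 op 0.0536 f [-0.1  0.9 -0.6] grasp pt [ 0.5341 -0.1456  0.1895]
move [0.0025 0.0455 0.0024] twist -0.4
```

send_rows([
  [[0.001, 0.01, 0.001, 0], [0.0025, 0.022, 0.0024, 0], [0.0025, 0.034, 0.0024, 0], [0.0025, 0.042, 0.0024, 0], [0.0025, 0.0455, 0.0024, 0], [0.0025, 0.0455, 0.0024, 0]],
], grip_force=5)

```text
time: 24.45
tool_pos: [0.5362, -0.143, 0.1493]
tool_rot: [-1.586, -0.01, 0.259]
contact_force: [-0.4, -0.3, -0.6]
opening: 0.0539
```

```bash
python3 mv.py .5365 -.1431 .142 15.2; python3 shot.py side m3s 320 130 130 110 6 1.4
```

```text
t 24.45 pos [ 0.5362 -0.143   0.1493] rot [-90.86  -0.57  14.83] q6 -2.22 op 0.0539 f [-0.4 -0.3 -0.6] grasp pt [ 0.5363 -0.1431  0.1433]
move [ 0.0001  0.0073 -0.0001] twist -0.4
```

View pics/m3s.png

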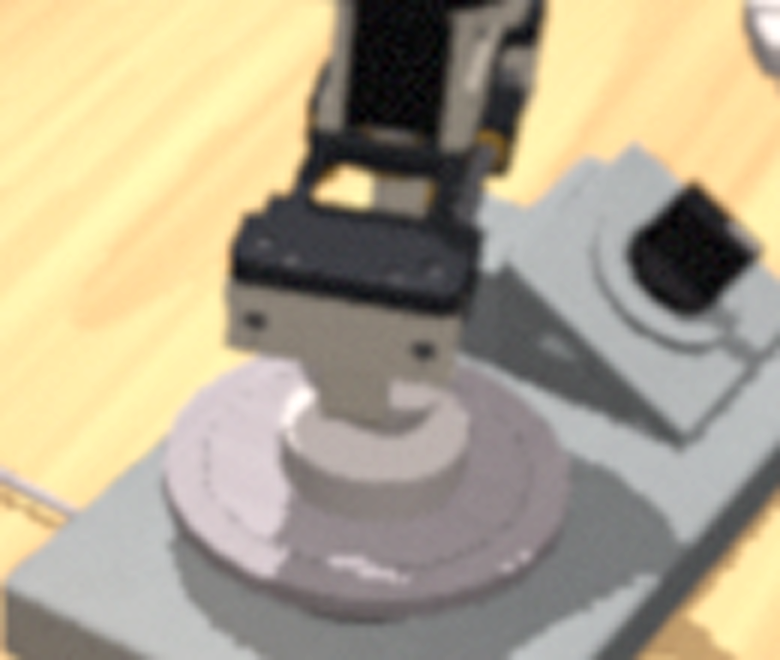

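send_rows([
  [[0, 0.003, 0, 0], [0, 0.006, 0, 0], [0, 0.0075, 0, 0], [0, 0.009, 0, 0], [0, 0.0105, 0, 0], [0, 0.012, 0, 0], [0, 0.0135, 0, 0], [0, 0.0145, 0, 0]],
])

```text
time: 25.3
tool_pos: [0.5366, -0.1433, 0.1352]
tool_rot: [-1.586, -0.01, 0.259]
contact_force: [0.8, 0.3, 0.4]
opening: 0.0535
```

send_rows([
  [[0, 0.0007, 0, 0], [0, 0.0014, 0, 0], [0, 0.002, 0, 0], [0, 0.002, 0, 0]],
])

```text
time: 25.7
tool_pos: [0.5366, -0.1434, 0.1331]
tool_rot: [-1.586, -0.01, 0.259]
contact_force: [1.2, -0.6, -0.2]
opening: 0.0543
```

send_rows([
  [[0, 0.0005, 0, 0], [0, 0.001, 0, 0], [0, 0.001, 0, 0]],
])

```text
time: 26.0
tool_pos: [0.5367, -0.1434, 0.1322]
tool_rot: [-1.586, -0.01, 0.259]
contact_force: [0.6, 0.2, 1.9]
opening: 0.0538
```

send_rows([
  [[0, 0.0005, 0, 0], [0, 0.001, 0, 0], [0, 0.001, 0, 0]],
])

```text
time: 26.3
tool_pos: [0.5368, -0.1434, 0.1318]
tool_rot: [-1.587, -0.011, 0.259]
contact_force: [-0.9, 1.1, 5.5]
opening: 0.054
```

The medium disc is resting with 5.5 N felt. I'll release.

send_rows([
  [[0, -0.0005, 0, 0], [0, -0.0005, 0, 0], [0, -0.0005, 0, 0], [0, -0.0005, 0, 0], [0, -0.03, 0, 0], [0, -0.065, 0, 0], [0, -0.08, 0, 0], [0, -0.08, 0, 0]],
], gripper=1)

```text
time: 27.1
tool_pos: [0.5367, -0.1428, 0.2141]
tool_rot: [-1.59, -0.015, 0.259]
contact_force: [-0.5, -0.4, 0.1]
opening: 0.0917
```

```bash
python3 mv.py .5217 .367 .21 15.2
```

```text
t 27.1 pos [ 0.5367 -0.1428  0.2141] rot [-91.08  -0.85  14.84] q6 -2.22 op 0.0917 f [-0.5 -0.4  0.1] grasp pt [ 0.5368 -0.1429  0.2081]
move [ 0.116  -0.0036  0.4967] twist -0.4
```

send_rows([
  [[0.01, 0, 0.044, 0], [0.02, 0, 0.09, 0], [0.031, 0, 0.136, 0], [0.042, 0, 0.182, 0], [0.053, 0, 0.228, 0], [0.064, 0, 0.274, 0], [0.075, 0, 0.32, 0], [0.085, 0, 0.364, -0.4]],
])

```text
time: 27.9
tool_pos: [0.5248, 0.2327, 0.2068]
tool_rot: [-1.59, -0.012, 0.266]
contact_force: [0.5, -0.1, 0.5]
opening: 0.0917
```

```bash
python3 shot.py side p5s 340 170 85 70 9 1.3;python3 shot.py top p5t 360 225 90 80 8 1.3;python3 mv.py .5217 .367 .17 15.2
```

```text
t 28.0 pos [0.5242 0.2356 0.2065] rot [-91.    -0.72  15.57] q6 -1.54 op 0.0918 f [-0.3  0.   0.5] grasp pt [0.5243 0.2355 0.2005]
move [0.0324 0.0347 0.1279] twist 0.4
```

View pics/p5s.png

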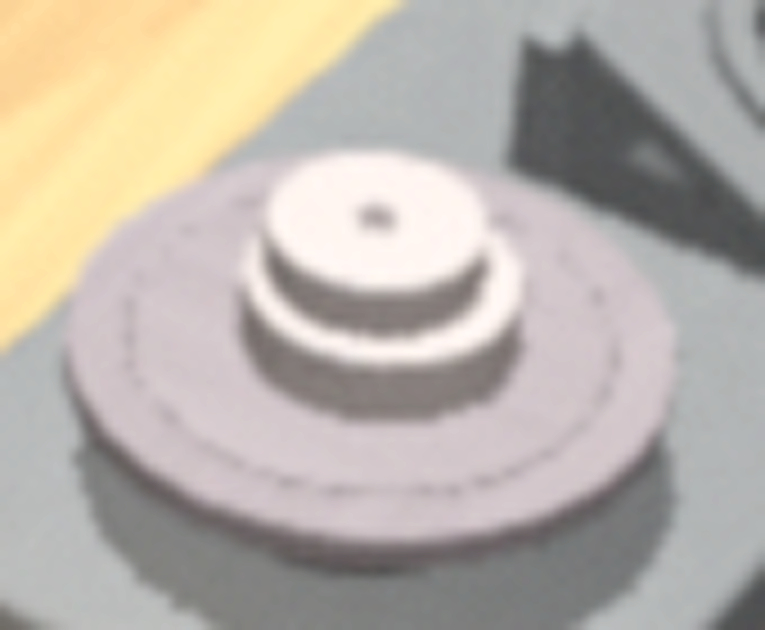

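View pics/p5t.png

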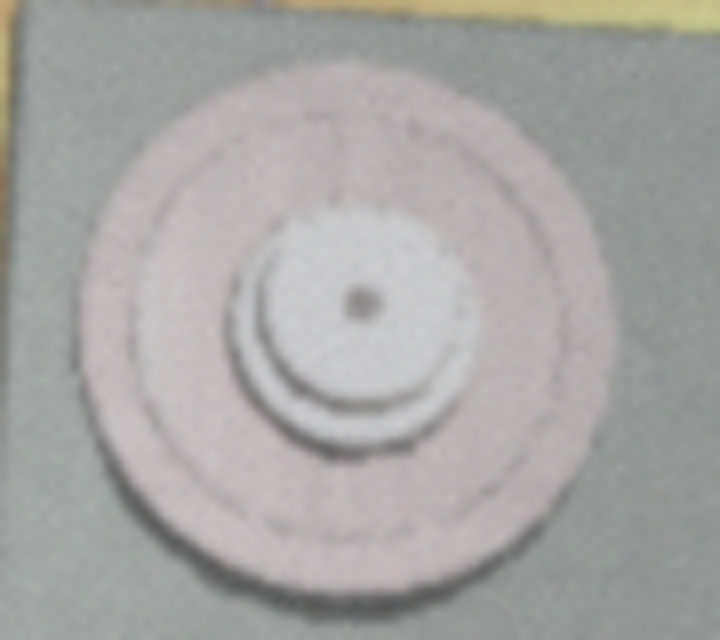

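```bash
python3 - <<'E'
from rel import *
t=lambda q:cr(360,225,8,*q); s=lambda q:cr(340,170,9,*q)
z=.081+.036
h=onz('top',t((362,302)),z)[:2];print((h-[.5366,-.1454])*1e3)
h=onz('side',s((376,215)),z)[:2];print((h-[.5333,-.1465])*1e3)
E
```

```text
[1.5722 0.3447]
[ 2.1637 -0.4203]
```

The medium disc is within about 2 mm of the axis. Next is the small disc.

send_rows([
  [[0.011, 0.005, 0.043, 0], [0.022, 0.015, 0.085, 0], [0.0324, 0.03, 0.122, 0.4], [0.0324, 0.035, 0.128, 0.4], [0.0324, 0.035, 0.128, 0.4], [0.0324, 0.035, 0.128, 0.4], [0.0324, 0.035, 0.128, 0.4]],
])

```text
time: 28.7
tool_pos: [0.5223, 0.3655, 0.1703]
tool_rot: [-1.588, -0.013, 0.263]
contact_force: [0.1, 0.2, 1.1]
opening: 0.0921
```

```bash
python3 shot.py side s1s 150 270 180 190 3.2 1.4;python3 mv.py .5217 .367 .121 15.2
```

```text
t 28.75 pos [0.5224 0.3657 0.1705] rot [-91.    -0.78  15.06] q6 -1.33 op 0.0921 f [-0.4 -0.   0.3] grasp pt [0.5225 0.3656 0.1645]
move [-0.001   0.0494  0.0023] twist -0.1
```

View pics/s1s.png

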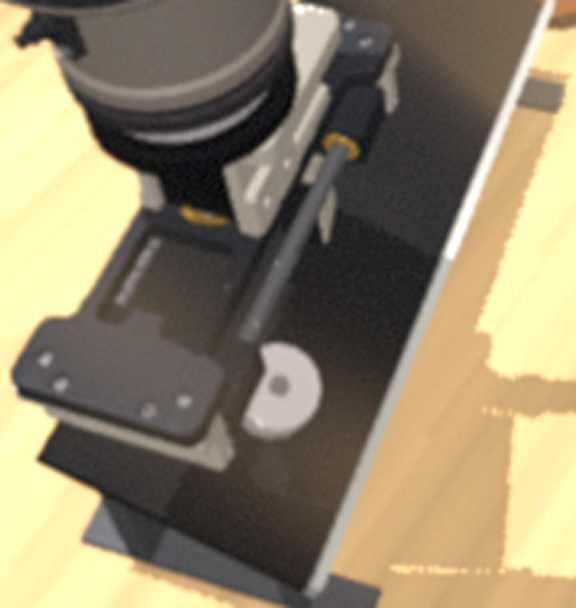

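send_rows([
  [[-0.001, 0.015, 0.0023, 0], [-0.001, 0.03, 0.0023, 0], [-0.001, 0.042, 0.0023, 0], [-0.001, 0.047, 0.0023, 0], [-0.001, 0.0495, 0.0023, 0], [-0.001, 0.0495, 0.0023, 0]],
], gripper=0.7)

```text
time: 29.35
tool_pos: [0.5219, 0.3668, 0.1211]
tool_rot: [-1.588, -0.014, 0.263]
contact_force: [0.0, -0.3, 0.7]
opening: 0.0645
```

```bash
python3 shot.py side s2s 170 300 150 150 5 1.4;python3 mv.py .5217 .367 .1178 15.2
```

```text
t 29.4 pos [0.522  0.367  0.1214] rot [-90.99  -0.82  15.06] q6 -1.32 op 0.0642 f [ 0.2 -0.1  0.3] grasp pt [0.5221 0.3669 0.1154]
move [-0.0003  0.0036  0.0001] twist -0.1
```

View pics/s2s.png

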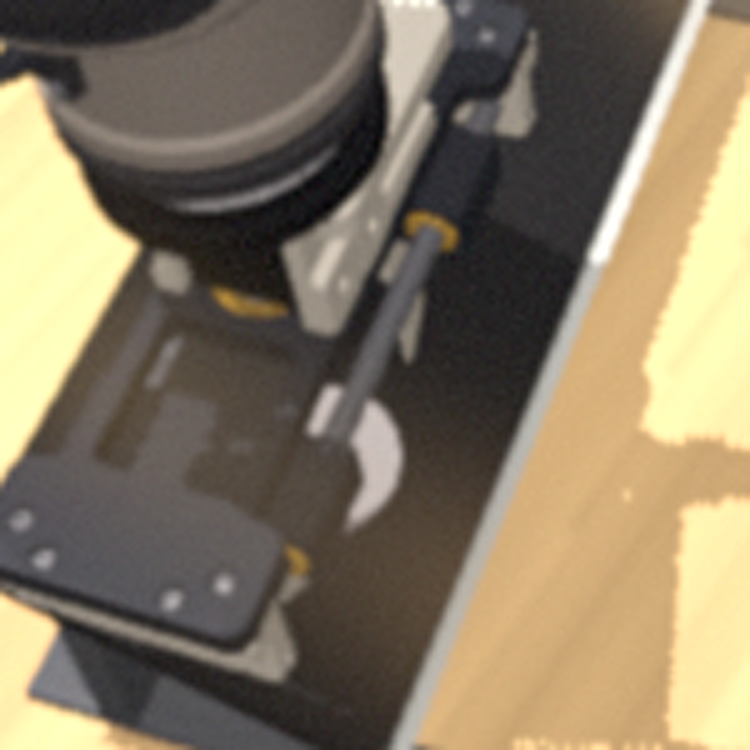

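```bash
python3 - <<'E'
from h import *
from scipy.spatial.transform import Rotation as Ro
R=Ro.from_euler('xyz',np.radians([-90.99,-.82,15.06])).as_matrix();p=np.array([.522,.367,.1214])
def px(P): return ((proj('side',P)[0]-[170,300]+.5)*5-.5).round(0)
for z in(.0321,-.0321,.0511,-.0511):
    for x in(-.0095,.0095): print('finger tip z',z,'x',x,px(p+R@[x,.025,z]))
m=np.array([.5187,.3662,.0974]);print('hole(tri)',px(m)); 
n=np.array([-.423,-.115,.899]);X=np.array([.899*.965,.899*.262,.438])
for a in(-.02,.02):print('edge',px(m+a*X),px(m-n*.014+a*X))
E
python3 - <<'E'
import cv2
im=cv2.imread('pics/s2s_full.png')[360:445,200:265]
cv2.imwrite('pics/s2z.png',cv2.convertScaleAbs(cv2.resize(im,None,fx=7,fy=7,interpolation=cv2.INTER_CUBIC),alpha=2.2))
E
```

```text
finger tip z 0.0321 x -0.0095 [308. 561.]
finger tip z 0.0321 x 0.0095 [247. 542.]
finger tip z -0.0321 x -0.0095 [397. 364.]
finger tip z -0.0321 x 0.0095 [339. 348.]
finger tip z 0.0511 x -0.0095 [279. 624.]
finger tip z 0.0511 x 0.0095 [217. 605.]
finger tip z -0.0511 x -0.0095 [421. 310.]
finger tip z -0.0511 x 0.0095 [365. 295.]
hole(tri) [335. 454.]
edge [395. 484.] [381. 499.]
edge [274. 423.] [262. 439.]
```

View pics/s2z.png

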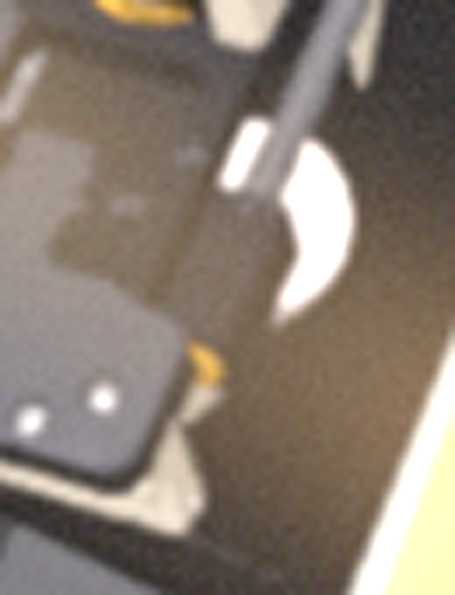

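send_rows([
  [[0, 0.0015, 0, 0], [0, 0.003, 0, 0], [0, 0.0037, 0, 0], [0, 0.0037, 0, 0]],
])

```text
time: 29.8
tool_pos: [0.5222, 0.3671, 0.1179]
tool_rot: [-1.588, -0.015, 0.263]
contact_force: [-1.0, 0.1, 1.0]
opening: 0.0643
```

send_rows([
  [[0, 0, 0, 0], [0, 0, 0, 0], [0, 0, 0, 0], [0, 0, 0, 0], [0, 0, 0, 0], [0, 0, 0, 0], [0, 0, 0, 0]],
], gripper=0, grip_force=10)

```text
time: 30.5
tool_pos: [0.5221, 0.3671, 0.1178]
tool_rot: [-1.588, -0.015, 0.263]
contact_force: [-0.8, 1.0, 0.9]
opening: 0.0395
```

send_rows([
  [[0, -0.003, 0, 0], [0, -0.01, 0, 0], [0, -0.03, 0, 0], [0, -0.06, 0, 0], [0, -0.09, 0, 0], [0, -0.1, 0, 0], [0, -0.1, 0, 0]],
])

```text
time: 31.2
tool_pos: [0.5209, 0.3687, 0.2197]
tool_rot: [-1.587, -0.018, 0.263]
contact_force: [-0.7, -0.5, -0.7]
opening: 0.0394
```

```bash
python3 shot.py side s3s 150 200 200 200 4 1.4; python3 mv.py .5355 -.1435 .22 15.2
```

```text
t 31.25 pos [0.5202 0.3683 0.2177] rot [-90.98  -0.87  15.06] q6 -1.32 op 0.0394 f [-0.  -0.3 -0.2] grasp pt [0.5203 0.3682 0.2117]
move [-0.1181  0.0044 -0.4982] twist -0.1
```

View pics/s3s.png

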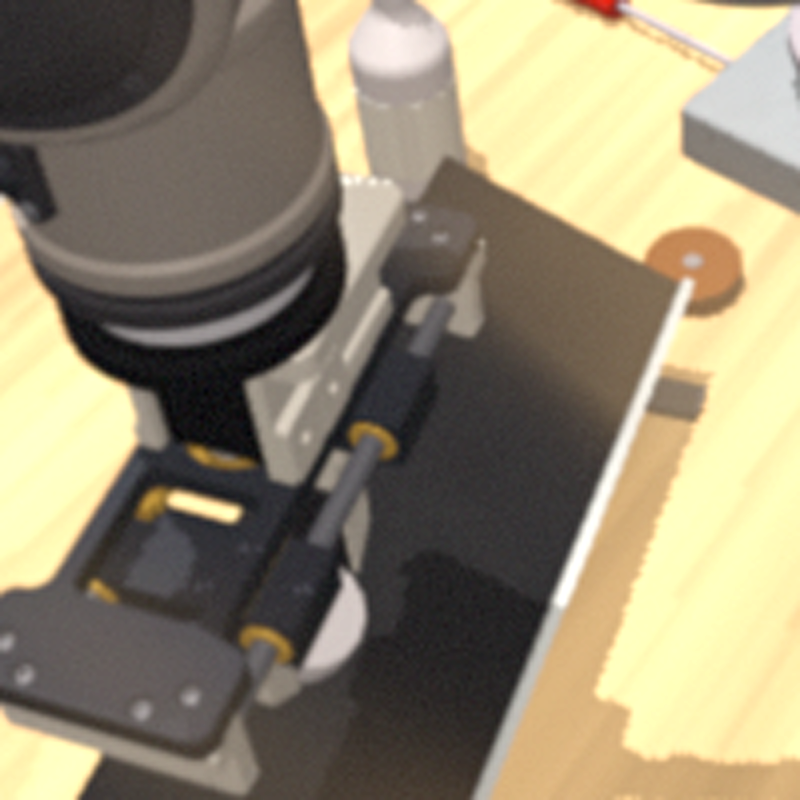

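Held. I'll carry it over.

send_rows([
  [[-0.009, 0, -0.04, 0], [-0.02, 0, -0.085, 0], [-0.031, 0, -0.131, 0], [-0.042, 0, -0.177, 0], [-0.053, 0, -0.223, 0], [-0.064, 0, -0.269, 0], [-0.075, 0, -0.315, 0], [-0.086, 0, -0.361, 0]],
])

```text
time: 32.05
tool_pos: [0.5297, -0.0044, 0.2207]
tool_rot: [-1.586, -0.012, 0.263]
contact_force: [1.3, 1.3, -0.0]
opening: 0.0395
```

```bash
python3 mv.py .5355 -.1435 .2 15.2
```

```text
t 32.05 pos [ 0.5297 -0.0044  0.2207] rot [-90.9   -0.69  15.05] q6 -1.98 op 0.0395 f [ 1.3  1.3 -0. ] grasp pt [ 0.5298 -0.0045  0.2147]
move [-0.0307  0.0224 -0.1355] twist -0.1
```

send_rows([
  [[-0.01, 0.005, -0.045, 0], [-0.02, 0.01, -0.09, 0], [-0.0285, 0.018, -0.126, 0], [-0.0307, 0.0224, -0.1355, 0], [-0.0307, 0.0224, -0.1355, 0], [-0.0307, 0.0224, -0.1355, 0], [-0.0307, 0.0224, -0.1355, 0]],
], grip_force=5)

```text
time: 32.75
tool_pos: [0.5355, -0.1419, 0.1999]
tool_rot: [-1.586, -0.012, 0.265]
contact_force: [-0.8, -0.8, 0.1]
opening: 0.0394
```

```bash
python3 mv.py .5355 -.1435 .16 15.2
```

```text
t 32.75 pos [ 0.5355 -0.1419  0.1999] rot [-90.86  -0.68  15.15] q6 -2.23 op 0.0394 f [-0.8 -0.8  0.1] grasp pt [ 0.5356 -0.142   0.1939]
move [-0.0009  0.0399 -0.0009] twist -0.0
```

send_rows([
  [[-0.0009, 0.012, -0.0009, 0], [-0.0009, 0.025, -0.0009, 0], [-0.0009, 0.034, -0.0009, 0], [-0.0009, 0.039, -0.0009, 0], [-0.0009, 0.04, -0.0009, 0], [-0.0009, 0.04, -0.0009, 0]],
])

```text
time: 33.35
tool_pos: [0.5357, -0.1434, 0.1599]
tool_rot: [-1.586, -0.012, 0.265]
contact_force: [0.1, 0.4, 0.2]
opening: 0.0398
```

```bash
python3 mv.py .5355 -.1435 .15 15.2; python3 shot.py side s4s 340 150 90 75 8 1.4
```

```text
t 33.35 pos [ 0.5357 -0.1434  0.1599] rot [-90.87  -0.69  15.17] q6 -2.23 op 0.0398 f [0.1 0.4 0.2] grasp pt [ 0.5357 -0.1434  0.1539]
move [-0.0003  0.0099  0.0001] twist -0.0
```

View pics/s4s.png

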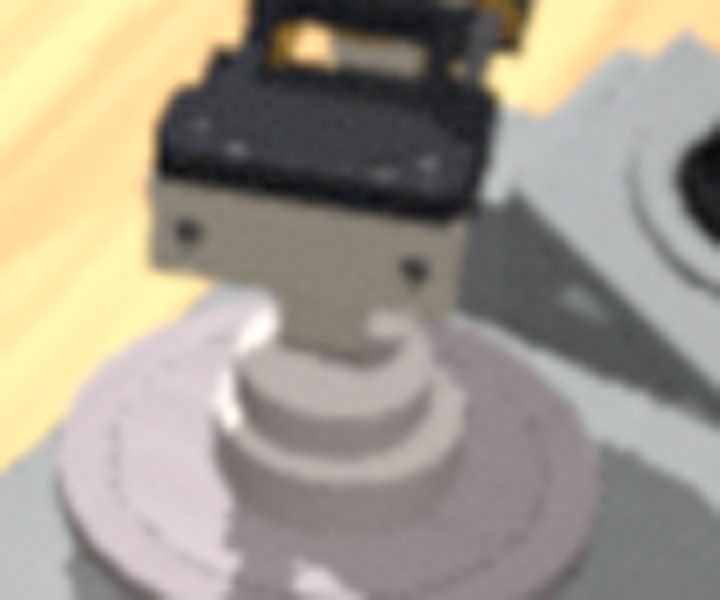

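send_rows([
  [[0, 0.0015, 0, 0], [0, 0.003, 0, 0], [0, 0.0045, 0, 0], [0, 0.006, 0, 0], [0, 0.007, 0, 0], [0, 0.008, 0, 0], [0, 0.009, 0, 0]],
])

```text
time: 34.1
tool_pos: [0.536, -0.1437, 0.1512]
tool_rot: [-1.586, -0.013, 0.265]
contact_force: [0.9, -0.5, 1.5]
opening: 0.0394
```

send_rows([
  [[0, 0.0006, 0, 0], [0, 0.0012, 0, 0], [0, 0.0012, 0, 0]],
])

```text
time: 34.4
tool_pos: [0.5359, -0.1437, 0.1499]
tool_rot: [-1.586, -0.012, 0.265]
contact_force: [-0.0, 0.3, 0.9]
opening: 0.0394
```

send_rows([
  [[0, 0.0005, 0, 0], [0, 0.001, 0, 0], [0, 0.001, 0, 0]],
])

```text
time: 34.7
tool_pos: [0.5358, -0.1436, 0.1487]
tool_rot: [-1.586, -0.012, 0.265]
contact_force: [1.2, -0.6, 2.3]
opening: 0.0395
```

send_rows([
  [[0, 0.0005, 0, 0], [0, 0.0008, 0, 0], [0, 0.0008, 0, 0]],
])

```text
time: 35.0
tool_pos: [0.5358, -0.1437, 0.1479]
tool_rot: [-1.586, -0.012, 0.265]
contact_force: [1.8, -0.2, 0.1]
opening: 0.0394
```

```bash
python3 shot.py side s5s 340 150 90 75 8 1.4
```

```text
(no output)
```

View pics/s5s.png

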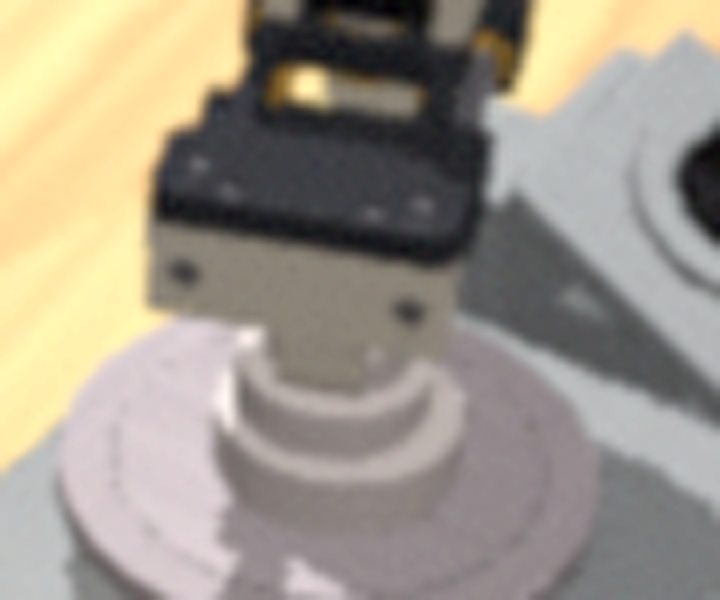

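send_rows([
  [[0, 0.0005, 0, 0], [0, 0.0008, 0, 0], [0, 0.0008, 0, 0]],
])

```text
time: 35.35
tool_pos: [0.5359, -0.1437, 0.1473]
tool_rot: [-1.586, -0.012, 0.265]
contact_force: [0.5, -0.4, 2.5]
opening: 0.0398
```

send_rows([
  [[0, 0.0004, 0, 0], [0, 0.0008, 0, 0], [0, 0.0008, 0, 0]],
])

```text
time: 35.65
tool_pos: [0.5359, -0.1437, 0.1469]
tool_rot: [-1.587, -0.012, 0.265]
contact_force: [-0.6, 0.5, 5.6]
opening: 0.0396
```

The small disc is resting with 5.6 N felt. I'll release it, rise and move away.

send_rows([
  [[0, -0.0005, 0, 0], [0, -0.0005, 0, 0], [0, -0.0005, 0, 0], [0, -0.0005, 0, 0], [0, -0.03, 0, 0], [0, -0.065, 0, 0], [0, -0.08, 0, 0], [0, -0.08, 0, 0]],
], gripper=0.8)

```text
time: 36.45
tool_pos: [0.5357, -0.1432, 0.2293]
tool_rot: [-1.59, -0.016, 0.265]
contact_force: [0.6, -0.6, -0.6]
opening: 0.0735
```

send_rows([
  [[0, 0, 0.04, 0], [0, 0, 0.08, 0], [0, 0, 0.12, 0], [0, 0, 0.165, 0], [0, 0, 0.21, 0], [0, 0, 0.24, 0], [0, 0, 0.25, 0], [0, 0, 0.25, 0]],
])

```text
time: 37.25
tool_pos: [0.4697, 0.0989, 0.2236]
tool_rot: [-1.589, -0.015, 0.267]
contact_force: [-0.1, -1.1, -0.3]
opening: 0.0734
```

```bash
python3 shot.py side p6s 340 160 85 75 9 1.2;python3 shot.py top p6t 360 225 90 80 8 1.2
```

```text
(no output)
```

View pics/p6s.png

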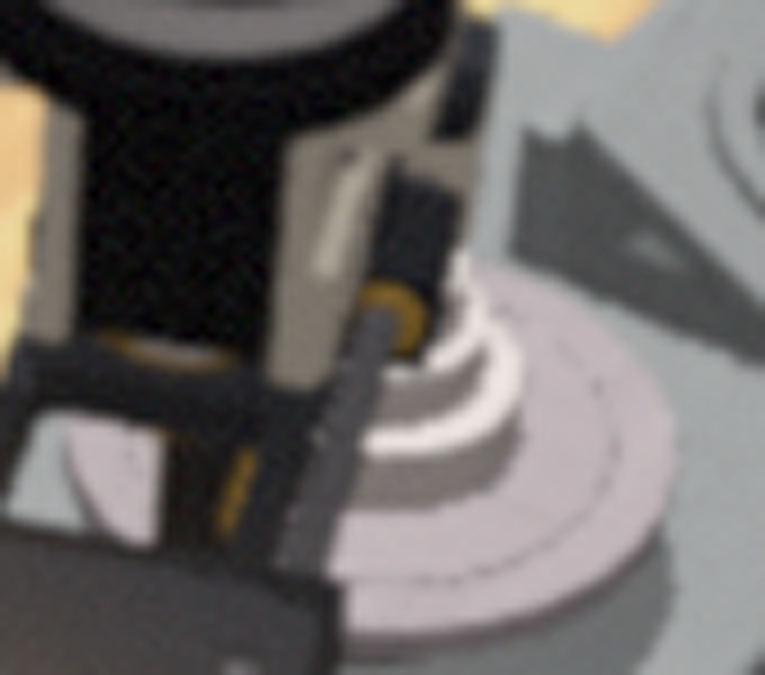

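View pics/p6t.png

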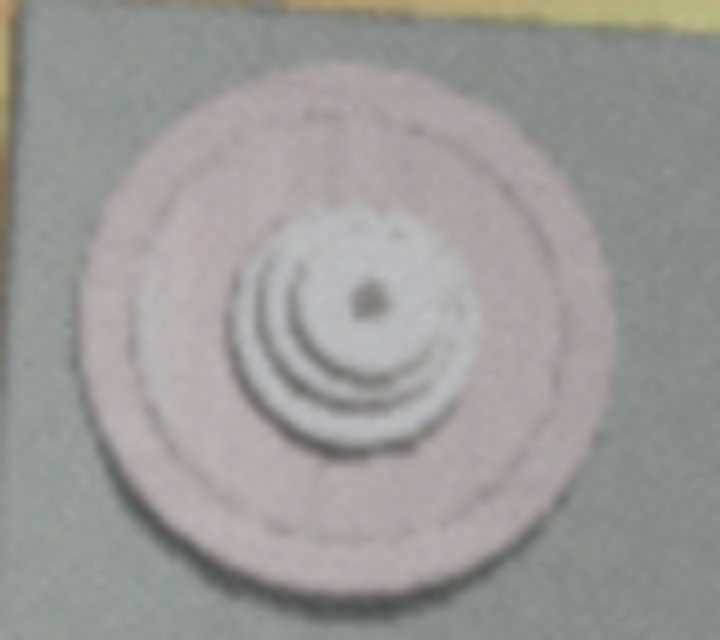

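View pics/p6t_full.png

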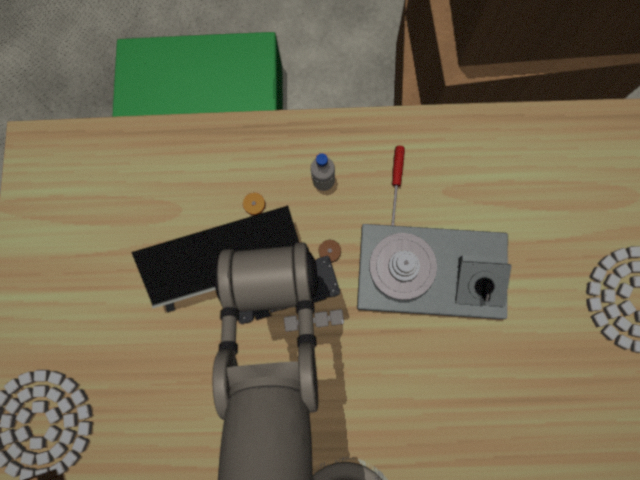

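View pics/p6s_full.png

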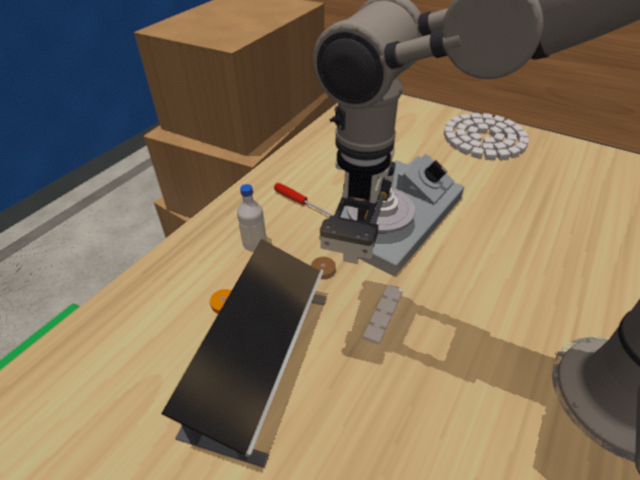

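Top view: the three discs are stacked concentrically, with the small disc's hole at crop (370,298). The side view is blocked by the arm, so I'll move the arm further away and check.

send_rows([
  [[0, 0, 0.04, 0], [0, 0, 0.085, 0], [0, 0, 0.13, 0], [0, -0.01, 0.175, 0], [0, -0.01, 0.21, 0], [0, -0.01, 0.23, 0], [0, -0.01, 0.23, 0]],
])

```text
time: 38.05
tool_pos: [0.4105, 0.3202, 0.2291]
tool_rot: [-1.59, -0.015, 0.266]
contact_force: [0.3, -0.7, 0.3]
opening: 0.0735
```

```bash
python3 shot.py side p7s 340 160 85 75 9 1.2; python3 shot.py side k7s 395 145 75 60 9 1.5
```

```text
(no output)
```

View pics/p7s.png

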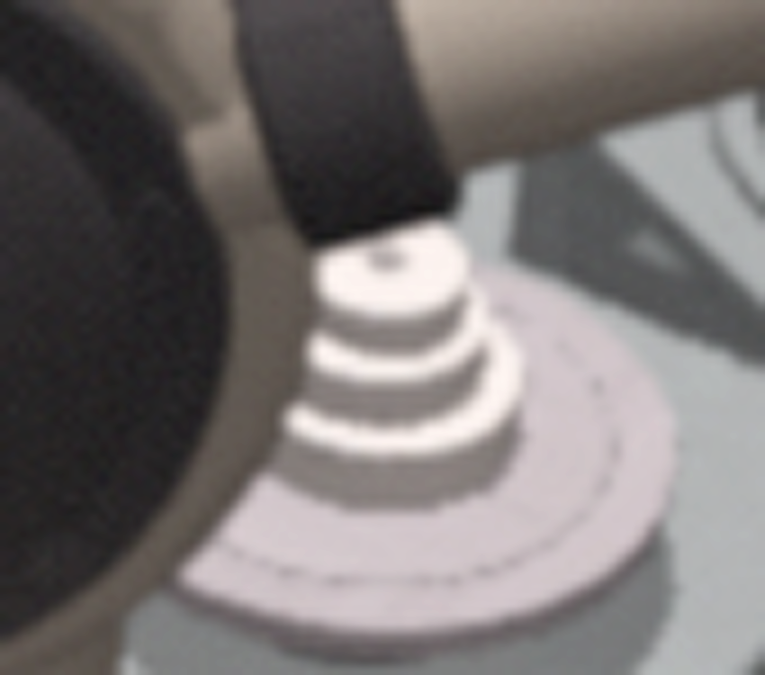

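View pics/k7s.png

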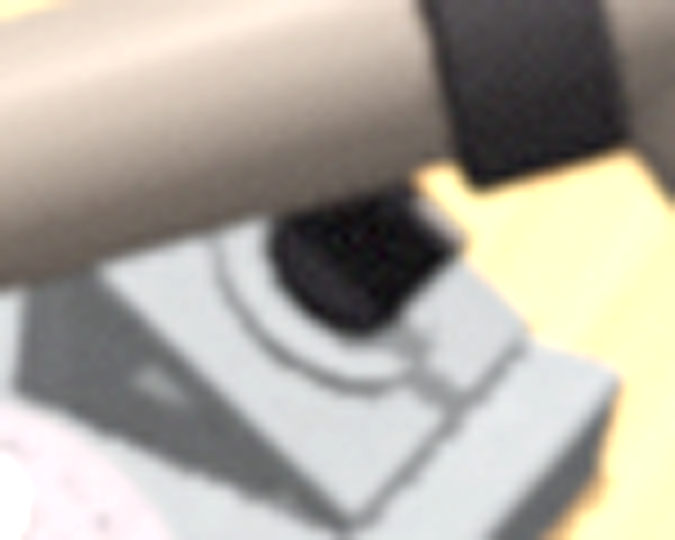

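```bash
python3 - <<'E'
from rel import *
z=.081+.05
h=onz('top',cr(360,225,8,370,298),z)[:2];print((h-[.5366,-.1454])*1e3)
h=onz('side',cr(340,160,9,388,258),z)[:2];print((h-[.5333,-.1465])*1e3)
im=cv2.imread('pics/p6t_full.png')[245:310,450:520]
cv2.imwrite('pics/k8.png',cv2.convertScaleAbs(cv2.resize(im,None,fx=9,fy=9,interpolation=cv2.INTER_CUBIC),alpha=2.3))
E
```

```text
[0.6342 0.0378]
[ 0.719  -1.3505]
```

View pics/k8.png

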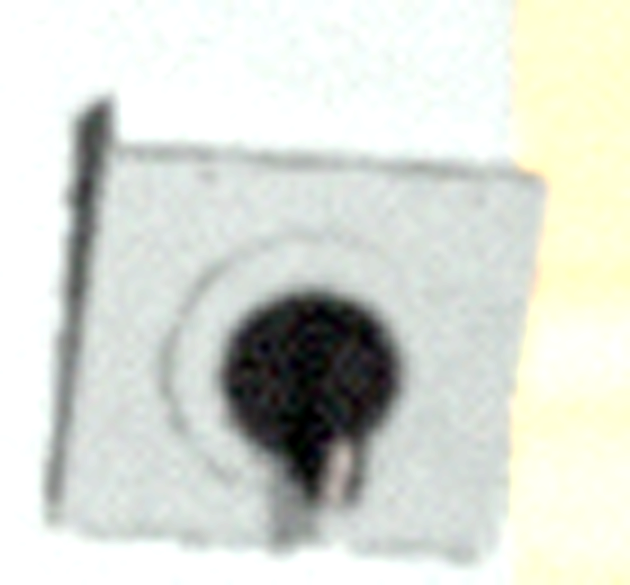

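The knob's mark points straight down the slope, parallel to the console's sides, and the stack is centred. Handing in.

```bash
python3 -c "
from cell import hand_in;print(hand_in())"
```

```text
the job is handed in; nothing more can be done
None
```

I switched the turntable off, stacked the three discs on the plate and handed in at about 38 s.

- **Knob:** I turned it anticlockwise until the torque rose to about 0.65 N m against the stop. In the last picture the bar's mark points straight down the slope, parallel to the console sides.
- **Stack:** The large, medium and small discs were each lowered until 5 to 6 N was felt, then released. They lie flat in that order.
- **Centring:** The large disc first landed about 3 mm off the axis, so I re-gripped it to centre it before stacking. The 1 mm sideways correction I tried while holding it did not take. The offsets below come from both cameras; the large and medium figures date from before the small disc was placed, and I did not re-measure them afterwards.

| Disc | Offset from plate axis |
|---|---|
| Large | about 1.9 mm |
| Medium | about 1.9 mm |
| Small | 0.6 to 1.5 mm |

- **Disagreements:** The two cameras differed by up to about 5 mm in absolute position and about 1.4 mm on the small disc's offset. The arm partly blocked the last side view of the stack and the knob. The tool also picked up a lean of about 1°, with no visible effect.
- **Bystanders:** The bottle, chain piece, screwdriver and both look-alikes appear unmoved in the last pictures. The chain piece was partly hidden by the arm in the top view.

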